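# Set up the sauce station and start its hold timer

## Robot

A 6-joint arm with a two-finger parallel gripper is mounted at the origin on the work surface. World frame = base frame: x ahead of the robot, y to its left, z up, the work surface at z = 0. Lengths are in m, angles in rad, forces in N, time in s.
With the tool pointing down it reaches from about 0.25 to 0.725 m from the base axis. Payload 4 kg.
Tool frame: the origin (TCP) lies on the centre line of the jaws, within the pads' length; the fingertips stand 22 mm ahead of it and the grasp point (between the pads) lies 3 mm ahead of it (bot.tip_reach is the distance from the TCP to the fingertips, in m); z points along the fingers, y is the line along which they close (so a half turn about z gives the same grasp; the last joint's range is limited). The gripper opens to 85 mm and grips with 20 to 120 N. Pads are 22 mm wide; open, the fingers measure 114 mm over their backs; the gripper's body (76 mm by 85 mm) begins 54 mm behind the grasp point. The pads swing forward as they close: fully open they stand 13 mm farther back than shut.
Start: joints at [-1.214, 0.241, 0.005, 1.335, 0, 1.571], TCP at [0.175, -0.469, 0.253] pointing down, gripper open.
Joint ranges: [-2.72, 2.72], [-1.05, 1.87], [-1.09, 1.28], [-1.99, 2.15], [-1.42, 1.44], [-3.14, 3.14]. Speed limits (rad/s): [2.79, 2.79, 3.14, 3.14, 3.14, 3.14].

## Interface

Orientations are given as a unit quaternion [x, y, z, w].
In Python, from workcell import bot gives the robot as it stands. The module is installed in compiled form; this text tells all that it offers.
- The arm moves only by the tool apply_moves, never from a script. Its argument "commands" is a list of rows, each a list of 4 numbers: the shift along the tool's x, y, z scaled (see below), then the turn about the tool's z scaled (see below). In form: [[tx, ty, tz, roll], ...]. A call has exactly 5 rows; each row shifts and turns the commanded pose from where the row before left it, along the tool's axes as they then stand; what a row does not reach is not made up. The controller multiplies each number of a shift by 20 mm and each number of a turn by 60 degrees. A row lasts 1/12 s, in which the tool goes at most 41.7 mm and 7.16 degrees, less where a joint would pass 70% of its speed; a pose out of reach is approached as far as the arm can. A call with a number of a shift or a turn outside -1 to 1 is refused whole. A call with a gripper value outside its range is refused whole. "claw" is the closure, from 0 (fully open) to 1 (shut), set as the call begins (left out, the last holds). The fingers move at their own pace and stop on an object; the grip force is fixed at half the most. Time passes only in rows, so rows that do not move let the fingers close, or fill a call up. It gives the time, the measured TCP pose, the force, the opening and the grip force at its end, in the units of the state.
- bot.get_obs(): the state, without advancing time (a new reading comes with each control period).
- bot.camera(name): name is "side" or "top" or "wrist"; returns a dict with "image" (384x512x3 uint8, blue, green, red), "camera_matrix" (3x3 intrinsics, pixels), "R" (3x3) and "t" (3): a world point X has camera coordinates R X + t. Camera axes: x right, y down, z forward; pixel columns grow to the right and rows downward; lengths in m; the calibration is good to about 2 mm. The wrist camera is an equidistant fisheye: a pixel r from the principal point sees the ray r / f radians off the axis. A picture is of the moment at which its call begins. There is no depth.
- bot.job_done(): hands the job in; it is judged then, once.
The state is a dict: "clock": time; "joint_pos": joint angles; "joint_vel": joint speeds; "tau": joint torques, N m; "eef_pos": TCP position; "tool_rot": TCP orientation; "ft_force": force on the tool from outside, world axes, zero at the start; "ft_torque": the same for the moment, N m; "grip_width": finger opening in m; "grasp_force": force on a finger pad.
Only numpy, scipy, OpenCV 4.12 (cv2) and the standard library are available. Lean on these libraries where they do the work, as an engineer would, in place of code of your own. Each camera call takes 0.05 s, during which the arm holds its last target. There are 200 camera calls.

## Task

Set up the sauce station for service: clear the used paper cups off it into the grey tub and seat the drip grille flat in its recess, then stand every sauce dispenser on the bay of its own colour, turned so that its spout faces along the bay's mark line towards the grille side. When all are set, start the hold timer: pull its orange sprung slide out to the stop, hold it there for half a second and let it run home. Leave the salt shaker, creamer and sachet box where they are.

Things in the scene. Friction and masses are not known exactly. Their poses are not given: they have to be found in the camera images.
- station: sauce station, fixed: grey plate, x 170 x y 380 mm, top 14 mm above the counter; origin under its centre, z up. Its -x side is the serving side, which carries the grille recess; its +x half carries a row of four coloured bays along y, 98 mm apart, each with a coloured mark line pointing to the -x side
- pocket (a point): centre of the floor of the rectangular recess in the station (64 mm along station x, 154 mm along station y, 8 mm deep, chamfered rim); axes parallel to the station's
- grille: drip grille: aluminium plate 60 (x) x 150 (y) x 8 mm with a blue bar handle on top along y, 12 mm thick (x) x 70 long, its top 42 mm above the underside; origin at the centre of the underside, z up. Either way round fits
- jar_red: red sauce dispenser, upright round jar with black lid, 46 mm dia, on a weighted dark foot 64 mm dia x 10 mm; 76 mm high, 0.25 kg; origin at the centre of the underside, z up. A black spout (12 wide, red stripe on top) sticks out of the lid along the jar's own -x, at 65 to 73 mm height, to 44 mm from the axis. May be absent
- spout_red (a point): tip of the red dispenser's spout, 44 mm from the jar's axis, 69 mm above its underside
- bay_red (a point): centre of the red bay on the station's top: flat red ring, 74 mm dia. Its red mark line points along the station's -x
- jar_yellow: yellow sauce dispenser, upright round jar with black lid, 46 mm dia, on a weighted dark foot 64 mm dia x 10 mm; 76 mm high, 0.25 kg; origin at the centre of the underside, z up. A black spout (12 wide, yellow stripe on top) sticks out of the lid along the jar's own -x, at 65 to 73 mm height, to 44 mm from the axis. May be absent
- spout_yellow (a point): tip of the yellow dispenser's spout, 44 mm from the jar's axis, 69 mm above its underside
- bay_yellow (a point): centre of the yellow bay on the station's top: flat yellow ring, 74 mm dia. Its yellow mark line points along the station's -x
- jar_green: green sauce dispenser, upright round jar with black lid, 46 mm dia, on a weighted dark foot 64 mm dia x 10 mm; 76 mm high, 0.25 kg; origin at the centre of the underside, z up. A black spout (12 wide, green stripe on top) sticks out of the lid along the jar's own -x, at 65 to 73 mm height, to 44 mm from the axis. May be absent
- spout_green (a point): tip of the green dispenser's spout, 44 mm from the jar's axis, 69 mm above its underside
- bay_green (a point): centre of the green bay on the station's top: flat green ring, 74 mm dia. Its green mark line points along the station's -x
- jar_white: white sauce dispenser, upright round jar with black lid, 46 mm dia, on a weighted dark foot 64 mm dia x 10 mm; 76 mm high, 0.25 kg; origin at the centre of the underside, z up. A black spout (12 wide, white stripe on top) sticks out of the lid along the jar's own -x, at 65 to 73 mm height, to 44 mm from the axis. May be absent
- spout_white (a point): tip of the white dispenser's spout, 44 mm from the jar's axis, 69 mm above its underside
- bay_white (a point): centre of the white bay on the station's top: flat white ring, 74 mm dia. Its white mark line points along the station's -x
- cup_a: used paper cup, open on top, 60 mm dia at the rim, narrower at the foot, 80 mm high, 30 g; origin at the centre of its underside, z up. Starts on the station. May be absent
- cup_b: used paper cup, open on top, 60 mm dia at the rim, narrower at the foot, 80 mm high, 30 g; origin at the centre of its underside, z up. Starts on the station. May be absent
- tub: grey open tub for used cups, fixed, 160 (x) x 200 (y) x 70 mm high, 4 mm walls; origin under its centre, z up
- slide (a joint): orange pull slide of the hold timer, m: 0 home (in), 0.040 at its stop (out); a spring (3 N at home, 9 N at the stop) draws it home when let go. It moves out along the -x axis of point slide_knob
- slide_knob (a point): grip point on the slide's orange knob, an upright cylinder 18 mm dia, 18 to 54 mm above the counter; this point is at 43 mm and moves with the slide, out along its own -x. A 10 mm rod at 24 mm height runs along its +x into the fixed white timer case (90 x 110 x 66 mm high, 50 mm from the knob's axis when home); a foot 8 mm high lies under the knob
- sachets: bystander: open card box of sauce sachets, 60 x 60 x 40 high mm; origin at the centre of its underside
- shaker: bystander: small steel salt shaker with no spout, 46 dia x 68 high mm; origin at the centre of its underside
- creamer: bystander: small white creamer pot, 56 dia x 45 high mm; origin at the centre of its underside

How it is judged:
By the outcome, as a careful person would: the job done as asked, in the order asked, and still so for the second after the job is handed in, with the robot touching nothing.
Of cup_a, cup_b only 1 to 2 are there at a start; the rules pass over those that are not, and their reading is None.
Of jar_red, jar_yellow, jar_green, jar_white only 3 to 4 are there at a start; the rules pass over those that are not, and their reading is None.
At some moment in a run one of jar_red, jar_yellow, jar_green, jar_white may be knocked a few centimetres aside while the robot is not near it.
It also fails if it takes over 208 s, if anything falls off the work surface, if the arm or the gripper's body presses on something with over 40 N, if the wrist force passes 120 N, or if a joint passes its speed limit or range.

## Working session

There is one attempt and no reset: what is moved stays moved. The work goes in short steps, Python scripts to look and compute and a tool call to move; the robot and the scene stay as the last step left them, time stands still between calls to the robot, and variables do not carry over. Pictures are saved under pics/ and viewed, at most 14 in all, crops included, and the job is handed in when it is done.

Besides the shell and the picture viewer there is one more tool, called by a JSON object that holds its "api" and its "payload", one argument or row to a line. apply_moves: Moves the arm, as the interface text tells. Shifts and turns lie within -1 to 1; 1 stands for 20 mm of shift or 60 degrees of turn. Its arguments: {"type":"object","properties":{"commands":{"type":"array","items":{"type":"array","items":{"type":"number","minimum":-1,"maximum":1}}},"claw":{"type":"number"}},"required":["commands"]}

```bash
mkdir -p pics
cat > h.py <<'E'
import numpy as np, cv2
from workcell import bot
def shot(n,fn=None):
    c=bot.camera(n)
    np.savez(''+n+'.npz',**{k:np.array(v) for k,v in c.items()})
    if fn: cv2.imwrite('pics/'+fn,c['image'])
    return c
def cast(c,u,v,z):
    K=c['camera_matrix'];R=np.array(c['R']);t=np.array(c['t'])
    d=R.T@np.array([(u-K[0,2])/K[0,0],(v-K[1,2])/K[1,1],1]);o=-R.T@t
    return o+d*(z-o[2])/d[2]
E
python3 - <<'E'
from h import *
a=shot('top','top1.png');b=shot('side','side1.png')
for c in(a,b):print(c['camera_matrix'],-np.array(c['R']).T@c['t'],np.round(c['R'],3))
o=bot.get_obs();print(o)
E
```

```text
[[432.32786941   0.         256.62637316]
 [  0.         432.32786941 194.89751112]
 [  0.           0.           1.        ]] [ 0.35785941 -0.00453368  1.42447307] [[-0.016 -1.    -0.007]
 [-0.986  0.017 -0.168]
 [ 0.169  0.004 -0.986]]
[[418.22223903   0.         252.87046686]
 [  0.         418.22223903 194.28966084]
 [  0.           0.           1.        ]] [-0.09860149  0.67306922  0.59493115] [[-0.714 -0.7   -0.   ]
 [-0.34   0.347 -0.874]
 [ 0.612 -0.624 -0.486]]
{'clock': 0.1, 'joint_pos': array([-1.21399227e+00,  2.41360476e-01,  3.82926224e-03,  1.33521217e+00,
        4.14770528e-05,  1.57080061e+00]), 'joint_vel': array([-1.01974433e-03, -5.60291975e-04,  2.54479972e-03,  2.43695606e-04,
       -6.20295544e-04, -4.82671204e-06]), 'tau': array([ 8.73307326e-04, -3.73137867e+01,  2.53009665e+01,  1.08571665e-02,
        1.17573832e-04,  8.62497615e-06]), 'eef_pos': array([ 0.17446211, -0.46799644,  0.25247921]), 'tool_rot': array([ 9.84128437e-01,  1.77454983e-01, -1.52352587e-04, -9.61758468e-04]), 'ft_force': array([-0.10753638, -0.65833347, -0.65069484]), 'ft_torque': array([ 0.01270992, -0.01602586,  0.03378026]), 'grasp_force': 0.0, 'grip_width': 0.08545745886914019}
```

View pics/top1.png

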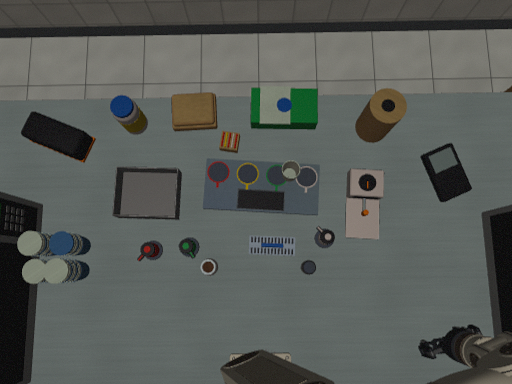

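View pics/side1.png

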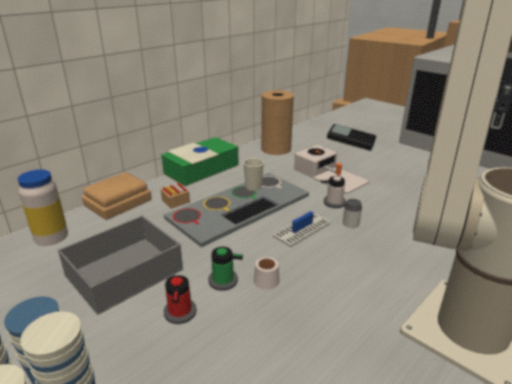

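The top view shows the station at (262,187) with its bays at about (218,172), (248,174), (277,175) and (306,177). There is one cup at (290,170), and the grille is at (272,245). Jars: red (151,250), green (188,246) and white (325,237), with no yellow. The tub is at (148,192) and the knob at (365,212).

Run:
```python
from h import *
c=np.load('top.npz');im=c['image']
cv2.imwrite('pics/crop1.png',cv2.resize(im[145:285,110:390],None,fx=2.8,fy=2.8,interpolation=cv2.INTER_CUBIC))
hsv=cv2.cvtColor(im,cv2.COLOR_BGR2HSV)
def blobs(name,m,z,mn=6):
    n,l,s,ce=cv2.connectedComponentsWithStats(m.astype(np.uint8))
    for i in range(1,n):
        if s[i,4]>=mn and 120<ce[i][1]<290 and 100<ce[i][0]<400: print(name,np.round(ce[i],1),s[i],np.round(cast(c,*ce[i],z)[:2],4))
H,S,V=hsv[...,0],hsv[...,1],hsv[...,2]
blobs('red',((H<8)|(H>172))&(S>120)&(V>60),.014)
blobs('orange',(H>=8)&(H<18)&(S>120)&(V>100),.054)
blobs('yel',(H>20)&(H<35)&(S>100)&(V>80),.014)
blobs('grn',(H>50)&(H<85)&(S>90)&(V>40),.014)
blobs('blue',(H>100)&(H<125)&(S>150)&(V>80),.042)
blobs('dark',(V<40),.006,30)
blobs('white',(V>170)&(S<60),.014)
```

```text
red [222.3 138.7] [221 132   4  14  24] [0.7942 0.1148]
red [228.8 139.4] [227 133   4  14  23] [0.7911 0.0928]
red [235.3 140.7] [234 134   4  14  24] [0.7864 0.0708]
red [217.5 173.2] [207 161  23  27 106] [0.6748 0.1314]
red [146.8 248.9] [144 246   7   7  42] [0.4273 0.3612]
red [139.9 257.2] [138 255   5   6  14] [0.401 0.383]
orange [173.7 121.1] [173 119   3   5   9] [0.8453 0.2728]
orange [200.4 121.4] [190 120  22   3  29] [0.8424 0.1838]
orange [182.2 122.5] [177 122  12   2  15] [0.84   0.2444]
orange [196.5 126. ] [193 126   8   1   8] [0.8269 0.1968]
orange [367. 184.] [367 181   1   7   7] [ 0.6215 -0.3547]
orange [365.6 212. ] [363 210   6   5  25] [ 0.5309 -0.3449]
yel [225.8 139.1] [224 132   5  15  39] [0.7926 0.1032]
yel [247.3 174.4] [237 163  22  27 117] [0.6689 0.0318]
grn [259.2 124.8] [254 124  12   3  20] [ 0.841  -0.0107]
grn [281.5 127.8] [273 126  17   3  20] [ 0.8288 -0.0865]
grn [273.8 177.6] [266 164  20  28  93] [ 0.6563 -0.0564]
grn [185.2 245.3] [182 242   7   7  38] [0.4369 0.2367]
grn [191.4 254.2] [189 252   5   6  13] [0.4081 0.2162]
blue [271.9 244.8] [262 243  21   4  68] [ 0.4323 -0.0443]
dark [285.6 126.1] [252 123  64   6 155] [ 0.8374 -0.1011]
dark [129.5 183.2] [114 168  63  46 421] [0.6475 0.4273]
dark [177.2 197.1] [162 171  19  48 165] [0.5975 0.2664]
dark [367.1 182. ] [359 175  17  16 192] [ 0.6377 -0.3677]
dark [260.6 199.6] [238 190  46  20 779] [ 0.5842 -0.011 ]
dark [365.3 197.2] [353 196  26   3  38] [ 0.5862 -0.3587]
dark [139.4 217. ] [124 217  31   2  32] [0.5329 0.3905]
dark [326.4 236.4] [319 230  16  15 105] [ 0.4588 -0.2242]
dark [185.9 241.5] [180 239  13   8  34] [0.4497 0.2359]
dark [147.6 248.8] [141 243  14  16  64] [0.4281 0.3607]
dark [192.1 249. ] [185 242  11  15  44] [0.4251 0.2154]
```

View pics/crop1.png

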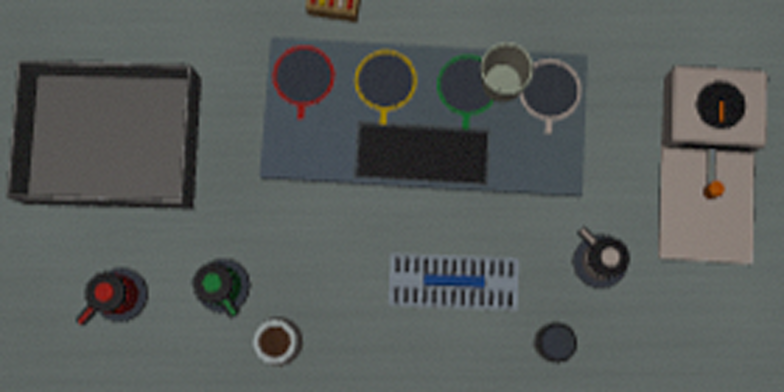

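The crop shows the ring centres at (303,75), (386,80), (466,84) and (549,89), the recess centre at (422,153), the grille at (454,282) and the cup rim at (505,70). Next I convert these to world positions.

```bash
cat >> h.py <<'E'
def psi_of(q):
    from scipy.spatial.transform import Rotation as Ro
    x=Ro.from_quat(q).as_matrix()[:,0]; return np.degrees(np.arctan2(x[1],x[0]))
def go(x,y,z,psi=None):
    """z = grasp-point height"""
    o=bot.get_obs();p=o['eef_pos'].copy();p[2]-=.003
    a=psi_of(o['tool_rot']);r=np.radians(a);d=np.array([x,y,z])-p
    print('units: tx %.2f ty %.2f tz %.2f'%tuple(np.array([np.cos(r)*d[0]+np.sin(r)*d[1],np.sin(r)*d[0]-np.cos(r)*d[1],-d[2]])/.02),'roll %.3f'%(0 if psi is None else -(psi-a)/60),'now',p.round(4),'psi %.1f'%a,'w %.3f t %.1f'%(o['grip_width'],o['clock']))
E
python3 - <<'E'
from h import *
c=np.load('top.npz')
k=lambda x,y,z:cast(c,109.7+x/2.8,144.7+y/2.8,z)[:2]
for n,x,y,z in [('red',303,75,.014),('yel',386,80,.014),('grn',466,84,.014),('wht',549,89,.014),('pocket',422,153,.006),('corners',271,38,.014),('',588,55,.014),('',582,195,.014),('',262,179,.014),('cup',505,70,.094),('grille',454,282,.008),('g1',390,255,.008),('g2',519,258,.008),('g3',517,311,.008),('g4',389,304,.008),('tub',20,62,.07),('',200,65,.07),('',194,208,.07),('',12,203,.07),('wjar',611,257,.076),('wspout',581,231,.073),('rjar',104,292,.076),('rspout',80,322,.073),('gjar',211,282,.076),('gspout',235,314,.073),('knob',714,189,.054)]: print(n,k(x,y,z).round(4))
go(.6,0,.2,-2.5)
E
```

```text
red [0.6806 0.1299]
yel [0.6728 0.0309]
grn [ 0.6662 -0.0643]
wht [ 0.6583 -0.1629]
pocket [ 0.5851 -0.0105]
corners [0.7268 0.1683]
 [ 0.699  -0.2109]
 [ 0.5308 -0.197 ]
 [0.5562 0.1783]
cup [ 0.664  -0.1052]
grille [ 0.4322 -0.045 ]
g1 [0.4648 0.029 ]
g2 [ 0.4588 -0.1215]
g3 [ 0.3976 -0.1172]
g4 [0.4081 0.031 ]
tub [0.689  0.4504]
 [0.6817 0.243 ]
 [0.5167 0.2476]
 [0.5258 0.4532]
wjar [ 0.4533 -0.218 ]
wspout [ 0.4831 -0.1862]
rjar [0.4241 0.345 ]
rspout [0.3917 0.3715]
gjar [0.4331 0.2264]
gspout [0.3976 0.1999]
knob [ 0.5301 -0.342 ]
units: tx 28.11 ty -14.49 tz 2.47 roll 0.382 now [ 0.1745 -0.468   0.2495] psi 20.4 w 0.085 t 0.1
```

{"api": "apply_moves", "payload": {
  "commands": [
    [0,0,0,0.082],
    [0,0,0,0.082],
    [0,0,0,0.082],
    [0,0,0,0.081],
    [0,0,0,0.08]
  ],
  "claw": 0
}}

```text
clock: 0.52
eef_pos: [0.1745, -0.4682, 0.2528]
tool_rot: [0.999, -0.037, -0.0, -0.001]
ft_force: [-0.1, 1.0, 0.3]
grip_width: 0.0855
grasp_force: 0.0
```

{"api": "apply_moves", "payload": {
  "commands": [
    [0.9,-0.75,0,0],
    [0.9,-0.75,0,0],
    [0.9,-0.75,0,0],
    [0.9,-0.75,0,0],
    [0.9,-0.75,0,0]
  ]
}}

```text
clock: 0.93
eef_pos: [0.2701, -0.399, 0.2528]
tool_rot: [0.999, -0.035, -0.0, -0.0]
ft_force: [1.0, 0.2, 0.3]
grip_width: 0.085
grasp_force: 0.0
```

{"api": "apply_moves", "payload": {
  "commands": [
    [0.9,-0.75,0,0],
    [0.9,-0.75,0,0],
    [0.9,-0.75,0,0],
    [0.9,-0.75,0,0],
    [0.9,-0.75,0,0]
  ]
}}

```text
clock: 1.35
eef_pos: [0.3652, -0.3304, 0.2529]
tool_rot: [0.999, -0.035, -0.0, -0.0]
ft_force: [-0.1, -0.7, -0.0]
grip_width: 0.0854
grasp_force: 0.0
```

{"api": "apply_moves", "payload": {
  "commands": [
    [0.9,-0.75,0,0],
    [0.9,-0.75,0,0],
    [0.9,-0.75,0,0],
    [0.9,-0.75,0,0],
    [0.9,-0.75,0,0]
  ]
}}

```text
clock: 1.77
eef_pos: [0.4602, -0.2618, 0.2528]
tool_rot: [0.999, -0.035, -0.001, -0.0]
ft_force: [-0.7, 0.4, 0.0]
grip_width: 0.0852
grasp_force: 0.0
```

{"api": "apply_moves", "payload": {
  "commands": [
    [0.9,-0.8,0,0],
    [0.9,-0.8,0,0],
    [0.9,-0.8,0,0],
    [0.9,-0.8,0,0],
    [0.9,-0.8,0,0]
  ]
}}

```text
clock: 2.18
eef_pos: [0.5555, -0.1882, 0.2526]
tool_rot: [0.999, -0.035, -0.001, -0.0]
ft_force: [1.0, 0.9, 0.6]
grip_width: 0.0851
grasp_force: 0.0
```

Run:
```python
from h import *
go(.664,-.1052,.2,-4.2)
c=shot('wrist','w1.png');print(c['camera_matrix'],-np.array(c['R']).T@c['t'],np.round(c['R'],3))
```

```text
units: tx 5.13 ty -4.52 tz 2.48 roll 0.004 now [ 0.5555 -0.1882  0.2496] psi -4.0 w 0.085 t 2.2
[[297.31863964   0.         256.09181994]
 [  0.         297.31863964 192.04392471]
 [  0.           0.           1.        ]] [ 0.62194358 -0.19318638  0.37354137] [[-0.069 -0.998 -0.001]
 [-0.962  0.066  0.264]
 [-0.264  0.019 -0.964]]
```

View pics/w1.png

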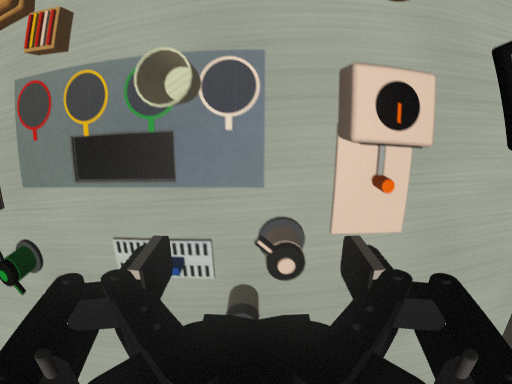

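The wrist view gives the cup rim at (163,78), the white ring at (229,86), the recess at (124,157), the knob top at (389,185), the white jar's lid at (286,262) and its spout tip at (259,241).

```bash
cat >> h.py <<'E'
def wcast(c,u,v,z):
    K=c['camera_matrix'];R=np.array(c['R']);t=np.array(c['t'])
    p=np.array([u-K[0,2],v-K[1,2]]);r=np.hypot(*p);th=r/K[0,0]
    d=R.T@np.array([*(np.sin(th)*p/r),np.cos(th)]);o=-R.T@t
    return o+d*(z-o[2])/d[2]
E
python3 - <<'E'
from h import *
c=np.load('wrist.npz')
for n,u,v,z in [('cup',163,78,.094),('wbay',229,86,.014),('ybay',86,97,.014),('rbay',34,103,.014),('p1',72,137,.014),('p2',173,132,.014),('p3',175,180,.014),('p4',76,183,.014),('knob',389,185,.054),('wlid',286,262,.076),('wspout',259,241,.073),('wfoot',282,242,.01),('g1',113,238,.008),('g2',212,240,.008),('g3',214,277,.008),('s',265,50,.014),('s',264,187,.014)]:print(n,wcast(c,u,v,z)[:2].round(4))
E
```

```text
cup [ 0.6642 -0.1069]
wbay [ 0.6566 -0.163 ]
ybay [0.6704 0.0311]
rbay [0.6809 0.1291]
p1 [0.6198 0.0622]
p2 [ 0.6074 -0.0891]
p3 [ 0.5466 -0.0844]
p4 [0.5545 0.0682]
knob [ 0.5325 -0.345 ]
wlid [ 0.4561 -0.2157]
wspout [ 0.4835 -0.1867]
wfoot [ 0.4507 -0.2162]
g1 [0.4668 0.0277]
g2 [ 0.4589 -0.1218]
g3 [ 0.4    -0.1171]
s [ 0.6979 -0.2089]
s [ 0.5295 -0.1965]
```

{"api": "apply_moves", "payload": {
  "commands": [
    [0.8,-0.7,0,0],
    [0.8,-0.7,0,0],
    [0.8,-0.7,0,0],
    [0.8,-0.7,0,0],
    [0.8,-0.7,0,0]
  ]
}}

```text
clock: 2.65
eef_pos: [0.6399, -0.1243, 0.2526]
tool_rot: [0.999, -0.035, -0.001, -0.0]
ft_force: [-0.1, -0.6, 0.5]
grip_width: 0.0854
grasp_force: 0.0
```

{"api": "apply_moves", "payload": {
  "commands": [
    [0.6,-0.5,0,0],
    [0.55,-0.48,0,0],
    [0,0,0.6,0],
    [0,0,0.8,0],
    [0,0,0.8,0]
  ]
}}

```text
clock: 3.07
eef_pos: [0.6641, -0.1066, 0.2083]
tool_rot: [0.999, -0.034, -0.0, 0.0]
ft_force: [0.3, 0.3, -0.1]
grip_width: 0.0854
grasp_force: 0.0
```

Run:
```python
from h import *
go(.664,-.106,.065,-4.2)
```

```text
units: tx -0.01 ty -0.03 tz 7.02 roll 0.004 now [ 0.6641 -0.1066  0.2053] psi -3.9 w 0.085 t 3.1
```

{"api": "apply_moves", "payload": {
  "commands": [
    [0,0,0.9,0],
    [0,0,0.9,0],
    [0,0,0.9,0],
    [0,0,0.9,0],
    [0,0,0.9,0]
  ]
}}

```text
clock: 3.48
eef_pos: [0.6633, -0.107, 0.1177]
tool_rot: [0.999, -0.035, -0.001, -0.0]
ft_force: [-0.2, -0.7, -0.7]
grip_width: 0.0855
grasp_force: 0.0
```

{"api": "apply_moves", "payload": {
  "commands": [
    [0,0,0.8,0],
    [0,0,0.8,0],
    [0,0,0.6,0],
    [0,0,0.3,0],
    [0,0,0,0]
  ]
}}

```text
clock: 3.9
eef_pos: [0.6625, -0.1068, 0.067]
tool_rot: [0.999, -0.035, -0.002, -0.0]
ft_force: [-0.2, 0.0, 0.2]
grip_width: 0.0855
grasp_force: 0.0
```

{"api": "apply_moves", "payload": {
  "commands": [
    [0,0,0,0],
    [0,0,0,0],
    [0,0,0,0],
    [0,0,0,0],
    [0,0,0,0]
  ],
  "claw": 1
}}

```text
clock: 4.32
eef_pos: [0.6652, -0.1071, 0.0712]
tool_rot: [0.999, -0.035, 0.002, 0.0]
ft_force: [1.4, 0.3, 5.4]
grip_width: 0.057
grasp_force: 63.4
```

{"api": "apply_moves", "payload": {
  "commands": [
    [0,0,0,0],
    [0,0,0,0],
    [0,0,0,0],
    [0,0,0,0],
    [0,0,0,0]
  ]
}}

```text
clock: 4.73
eef_pos: [0.6652, -0.1071, 0.0712]
tool_rot: [0.999, -0.035, 0.002, 0.0]
ft_force: [0.8, 0.8, 6.3]
grip_width: 0.0567
grasp_force: 63.4
```

{"api": "apply_moves", "payload": {
  "commands": [
    [0,0,-0.3,0],
    [0,0,-0.7,0],
    [0,0,-1,0],
    [0,0,-1,0],
    [0,0,-1,0]
  ]
}}

```text
clock: 5.15
eef_pos: [0.6631, -0.1069, 0.1496]
tool_rot: [0.999, -0.035, -0.001, -0.0]
ft_force: [-0.3, 0.7, -0.8]
grip_width: 0.0569
grasp_force: 63.5
```

Run:
```python
from h import *
go(.59,.33,.175)
```

```text
units: tx -5.16 ty -21.54 tz -1.42 roll 0.000 now [ 0.6631 -0.1069  0.1466] psi -4.0 w 0.057 t 5.2
```

{"api": "apply_moves", "payload": {
  "commands": [
    [-0.2,-0.5,-0.5,0],
    [-0.2,-0.8,-0.5,0],
    [-0.2,-1,-0.5,0],
    [-0.2,-1,-0.3,0],
    [-0.2,-1,0,0]
  ]
}}

```text
clock: 5.57
eef_pos: [0.6489, -0.0272, 0.1863]
tool_rot: [1.0, -0.023, 0.001, -0.005]
ft_force: [-0.3, -0.1, 0.1]
grip_width: 0.0567
grasp_force: 63.6
```

{"api": "apply_moves", "payload": {
  "commands": [
    [-0.2,-1,0,0],
    [-0.2,-1,0,0],
    [-0.2,-1,0,0],
    [-0.2,-1,0,0],
    [-0.2,-1,0,0]
  ]
}}

```text
clock: 5.98
eef_pos: [0.6303, 0.0281, 0.1869]
tool_rot: [1.0, 0.013, -0.001, -0.021]
ft_force: [0.3, -0.3, -0.2]
grip_width: 0.0572
grasp_force: 63.6
```

{"api": "apply_moves", "payload": {
  "commands": [
    [-0.2,-1,0,0],
    [-0.2,-1,0,0],
    [-0.2,-1,0,0],
    [-0.2,-1,0,0],
    [-0.2,-1,0,0]
  ]
}}

```text
clock: 6.4
eef_pos: [0.6081, 0.0833, 0.1933]
tool_rot: [0.998, 0.051, -0.002, -0.039]
ft_force: [0.4, 0.3, -0.5]
grip_width: 0.0567
grasp_force: 63.6
```

{"api": "apply_moves", "payload": {
  "commands": [
    [-0.6,-1,0,0],
    [-0.6,-1,0,0],
    [-0.6,-1,0,0],
    [-0.4,-1,0,0],
    [-0.2,-1,0,0]
  ]
}}

```text
clock: 6.82
eef_pos: [0.5534, 0.1303, 0.2026]
tool_rot: [0.995, 0.088, -0.005, -0.056]
ft_force: [-0.5, -0.1, 0.4]
grip_width: 0.0569
grasp_force: 63.6
```

{"api": "apply_moves", "payload": {
  "commands": [
    [0,-0.7,0,0],
    [0,-0.5,0,0],
    [0,0,0.4,0],
    [0,0,0.8,0],
    [0,0,0.9,0]
  ]
}}

```text
clock: 7.23
eef_pos: [0.5533, 0.1446, 0.1632]
tool_rot: [0.993, 0.098, -0.005, -0.061]
ft_force: [1.0, 0.0, 0.2]
grip_width: 0.0566
grasp_force: 63.6
```

Run:
```python
from h import *
go(.59,.335,.062)
```

```text
units: tx 3.65 ty -8.98 tz 4.91 roll 0.000 now [0.5533 0.1446 0.1602] psi 11.2 w 0.057 t 7.2
```

Run:
```python
from h import *
from scipy.spatial.transform import Rotation as Ro
o=bot.get_obs();print(o['joint_pos'].round(3),o['tool_rot'].round(4));print(Ro.from_quat(o['tool_rot']).as_matrix().round(3))
```

```text
[0.195 0.432 0.032 1.169 0.123 3.141] [ 0.9933  0.0978 -0.005  -0.0613]
[[ 0.981  0.194 -0.022]
 [ 0.195 -0.973  0.121]
 [ 0.002 -0.123 -0.992]]
```

Joint 6 hit its upper limit, since j6 = j1 + 180° − psi. I'll roll back into range.

{"api": "apply_moves", "payload": {
  "commands": [
    [0,0,-0.3,-0.1],
    [0,0,-0.3,-0.1],
    [0,0,-0.3,-0.1],
    [0,0,-0.3,-0.1],
    [0,0,-0.3,-0.1]
  ]
}}

```text
clock: 7.65
eef_pos: [0.5531, 0.1405, 0.1921]
tool_rot: [0.933, 0.354, 0.009, -0.061]
ft_force: [-0.7, 0.3, 0.5]
grip_width: 0.0568
grasp_force: 63.7
```

{"api": "apply_moves", "payload": {
  "commands": [
    [0,0,0,-0.1],
    [0,0,0,-0.1],
    [0,0,0,-0.1],
    [0,0,0,-0.1],
    [0,0,0,-0.1]
  ]
}}

```text
clock: 8.07
eef_pos: [0.5531, 0.1405, 0.192]
tool_rot: [0.81, 0.583, 0.025, -0.056]
ft_force: [0.7, 0.2, -0.6]
grip_width: 0.0567
grasp_force: 63.7
```

Run:
```python
from h import *
o=bot.get_obs();print(o['joint_pos'].round(3),o['tool_rot'].round(4))
go(.59,.335,.19)
```

```text
[0.188 0.413 0.081 1.242 0.123 2.082] [ 0.81    0.5831  0.0249 -0.0563]
units: tx 9.80 ty -1.37 tz -0.05 roll 0.000 now [0.5531 0.1405 0.189 ] psi 71.3 w 0.057 t 8.1
```

```bash
cat >> h.py <<'E'
def go(x,y,z,psi=None):
    from scipy.spatial.transform import Rotation as Ro
    o=bot.get_obs();M=Ro.from_quat(o['tool_rot']).as_matrix();p=o['eef_pos']+.003*M[:,2]
    a=psi_of(o['tool_rot']);d=M.T@(np.array([x,y,z])-p)/.02
    print('units: tx %.2f ty %.2f tz %.2f'%tuple(d),'roll %.3f'%(0 if psi is None else -((psi-a+180)%360-180)/60),'now',p.round(4),'psi %.1f'%a,'tilt',(57.3*M[:2,2]).round(1),'j5 %.3f j6 %.2f'%tuple(o['joint_pos'][4:]),'w %.3f t %.1f'%(o['grip_width'],o['clock']))
E
python3 - <<'E'
from h import *
go(.585,.335,.19)
go(.585,.335,.07)
E
```

```text
units: tx 9.66 ty -1.53 tz 1.08 roll 0.000 now [0.5531 0.1409 0.189 ] psi 71.3 tilt [-1.4  6.9] j5 0.123 j6 2.08 w 0.057 t 8.1
units: tx 9.02 ty -1.16 tz 7.03 roll 0.000 now [0.5531 0.1409 0.189 ] psi 71.3 tilt [-1.4  6.9] j5 0.123 j6 2.08 w 0.057 t 8.1
```

{"api": "apply_moves", "payload": {
  "commands": [
    [0.8,-0.05,0.1,0],
    [0.9,-0.05,0.1,0],
    [1,-0.05,0.1,0],
    [1,-0.05,0.1,0],
    [1,-0.05,0.1,0]
  ]
}}

```text
clock: 8.48
eef_pos: [0.5787, 0.2325, 0.1923]
tool_rot: [0.812, 0.581, 0.025, -0.056]
ft_force: [-0.2, -0.2, -0.7]
grip_width: 0.0566
grasp_force: 63.7
```

{"api": "apply_moves", "payload": {
  "commands": [
    [1,-0.05,0.1,0],
    [1,-0.05,0.1,0],
    [1,-0.05,0.1,0],
    [0.9,-0.05,0.1,0],
    [0.7,-0.05,0.1,0]
  ]
}}

```text
clock: 8.9
eef_pos: [0.6036, 0.3226, 0.1921]
tool_rot: [0.811, 0.581, 0.025, -0.056]
ft_force: [0.4, -0.3, 0.2]
grip_width: 0.0568
grasp_force: 63.7
```

Run:
```python
from h import *
go(.603,.325,.07)
shot('wrist','w2.png')
```

```text
units: tx -0.54 ty 0.32 tz 5.93 roll 0.000 now [0.6035 0.323  0.1892] psi 71.1 tilt [-1.4  6.9] j5 0.120 j6 2.34 w 0.057 t 8.9
```

View pics/w2.png

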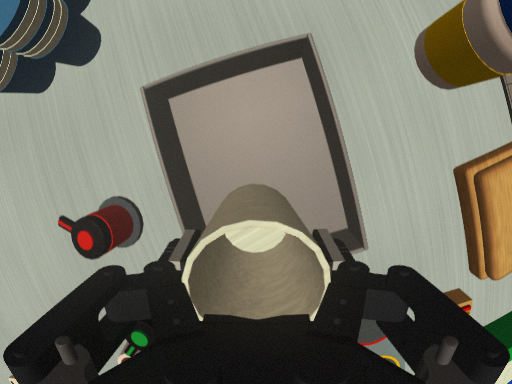

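The cup is held over the near part of the tub. I'll lower it and release.

{"api": "apply_moves", "payload": {
  "commands": [
    [-0.1,0.06,0.9,0],
    [-0.1,0.06,0.9,0],
    [-0.1,0.06,0.9,0],
    [-0.1,0.06,0.9,0],
    [-0.1,0.06,0.9,0]
  ]
}}

```text
clock: 9.37
eef_pos: [0.6032, 0.3202, 0.1008]
tool_rot: [0.812, 0.581, 0.025, -0.056]
ft_force: [-0.1, -0.3, 0.3]
grip_width: 0.0568
grasp_force: 63.7
```

{"api": "apply_moves", "payload": {
  "commands": [
    [0,0,0.6,0],
    [0,0,0.4,0],
    [0,0,0.3,0],
    [0,0,0,0],
    [0,0,0,0]
  ]
}}

```text
clock: 9.78
eef_pos: [0.6027, 0.3243, 0.0773]
tool_rot: [0.811, 0.581, 0.025, -0.056]
ft_force: [0.0, 0.3, -1.0]
grip_width: 0.0567
grasp_force: 63.7
```

{"api": "apply_moves", "payload": {
  "commands": [
    [0,0,0,0],
    [0,0,0,0],
    [0,0,0,0],
    [0,0,0,0],
    [0,0,0,0]
  ],
  "claw": 0
}}

```text
clock: 10.2
eef_pos: [0.6026, 0.3242, 0.0776]
tool_rot: [0.811, 0.581, 0.026, -0.056]
ft_force: [0.3, -0.2, -0.3]
grip_width: 0.0855
grasp_force: 0.0
```

{"api": "apply_moves", "payload": {
  "commands": [
    [0,0,-0.5,0],
    [0,0,-1,0],
    [0,0,-1,0],
    [0,0,-1,0],
    [0,0,-1,0]
  ]
}}

```text
clock: 10.62
eef_pos: [0.6047, 0.3131, 0.1682]
tool_rot: [0.811, 0.581, 0.025, -0.056]
ft_force: [0.6, -0.2, -0.1]
grip_width: 0.0854
grasp_force: 0.0
```

{"api": "apply_moves", "payload": {
  "commands": [
    [0,0,-1,0],
    [0,0,-1,0],
    [0,0,-1,0],
    [-1,0,0,0],
    [-1,0,0,0]
  ]
}}

```text
clock: 11.03
eef_pos: [0.5943, 0.2691, 0.2247]
tool_rot: [0.811, 0.582, 0.028, -0.056]
ft_force: [0.4, -0.0, -0.3]
grip_width: 0.0851
grasp_force: 0.0
```

Run:
```python
from h import *
go(.45,0,.22)
shot('wrist','w3.png')
```

```text
units: tx -15.00 ty -2.56 tz -1.43 roll 0.000 now [0.5942 0.2694 0.2217] psi 71.2 tilt [-1.1  7. ] j5 0.122 j6 2.27 w 0.085 t 11.0
```

View pics/w3.png

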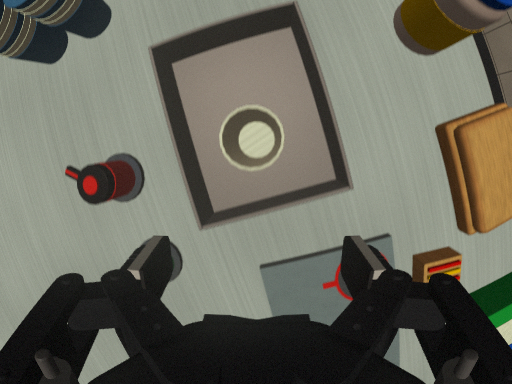

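The cup stands upright in the tub. Next I move to the middle and use j6's lower stop to take out the tilt.

{"api": "apply_moves", "payload": {
  "commands": [
    [-1,-0.17,-0.1,0],
    [-1,-0.17,-0.1,0],
    [-1,-0.17,-0.1,0],
    [-1,-0.17,-0.1,0],
    [-1,-0.17,-0.1,0]
  ]
}}

```text
clock: 11.5
eef_pos: [0.5445, 0.1777, 0.2228]
tool_rot: [0.811, 0.581, 0.025, -0.056]
ft_force: [0.3, -0.4, 0.6]
grip_width: 0.0853
grasp_force: 0.0
```

{"api": "apply_moves", "payload": {
  "commands": [
    [-1,-0.17,-0.1,0],
    [-1,-0.17,-0.1,0],
    [-1,-0.17,-0.1,0],
    [-1,-0.17,-0.1,0],
    [-1,-0.17,-0.1,0]
  ]
}}

```text
clock: 11.92
eef_pos: [0.4965, 0.0879, 0.2232]
tool_rot: [0.811, 0.581, 0.026, -0.056]
ft_force: [0.3, 0.0, -0.1]
grip_width: 0.0853
grasp_force: 0.0
```

{"api": "apply_moves", "payload": {
  "commands": [
    [-1,-0.17,-0.1,0],
    [-1,-0.17,-0.1,0],
    [-1,-0.17,-0.1,0],
    [-1,-0.17,-0.1,0],
    [-1,-0.17,-0.1,0]
  ]
}}

```text
clock: 12.33
eef_pos: [0.4483, -0.002, 0.2236]
tool_rot: [0.811, 0.581, 0.026, -0.056]
ft_force: [-0.5, -0.2, -0.1]
grip_width: 0.085
grasp_force: 0.0
```

{"api": "apply_moves", "payload": {
  "commands": [
    [0,0,0,-0.115],
    [0,0,0,-0.115],
    [0,0,0,-0.115],
    [0,0,0,-0.115],
    [0,0,0,-0.115]
  ]
}}

```text
clock: 12.75
eef_pos: [0.4489, -0.0013, 0.2236]
tool_rot: [0.6, 0.797, 0.041, -0.046]
ft_force: [-0.3, -0.9, 0.4]
grip_width: 0.0851
grasp_force: 0.0
```

{"api": "apply_moves", "payload": {
  "commands": [
    [0,0,0,-0.115],
    [0,0,0,-0.115],
    [0,0,0,-0.115],
    [0,0,0,-0.115],
    [0,0,0,-0.115]
  ]
}}

```text
clock: 13.17
eef_pos: [0.4489, -0.0012, 0.2235]
tool_rot: [0.337, 0.94, 0.053, -0.032]
ft_force: [-0.0, 0.4, -0.6]
grip_width: 0.0858
grasp_force: 0.0
```

{"api": "apply_moves", "payload": {
  "commands": [
    [0,0,0,-0.115],
    [0,0,0,-0.115],
    [0,0,0,-0.115],
    [0,0,0,-0.115],
    [0,0,0,-0.115]
  ]
}}

```text
clock: 13.58
eef_pos: [0.4489, -0.0012, 0.2235]
tool_rot: [0.043, 0.997, 0.06, -0.014]
ft_force: [-1.5, -0.7, 0.2]
grip_width: 0.0854
grasp_force: 0.0
```

{"api": "apply_moves", "payload": {
  "commands": [
    [0,0,0,-0.115],
    [0,0,0,-0.115],
    [0,0,0,-0.115],
    [0,0,0,-0.115],
    [0,0,0,-0.115]
  ]
}}

```text
clock: 14.0
eef_pos: [0.4489, -0.0012, 0.2235]
tool_rot: [-0.255, 0.965, 0.061, 0.004]
ft_force: [-0.3, 0.5, 0.2]
grip_width: 0.0854
grasp_force: 0.0
```

{"api": "apply_moves", "payload": {
  "commands": [
    [0,0,0,-0.115],
    [0,0,0,-0.115],
    [0,0,0,-0.115],
    [0,0,0,-0.115],
    [0,0,0,-0.115]
  ]
}}

```text
clock: 14.42
eef_pos: [0.4489, -0.0012, 0.2235]
tool_rot: [-0.53, 0.846, 0.057, 0.022]
ft_force: [0.7, -0.1, 1.2]
grip_width: 0.0854
grasp_force: 0.0
```

{"api": "apply_moves", "payload": {
  "commands": [
    [0,0,0,-0.115],
    [0,0,0,-0.115],
    [0,0,0,-0.115],
    [0,0,0,-0.115],
    [0,0,0,-0.115]
  ]
}}

```text
clock: 14.83
eef_pos: [0.4489, -0.0012, 0.2235]
tool_rot: [0.757, -0.651, -0.048, -0.038]
ft_force: [0.5, 0.5, -0.0]
grip_width: 0.0852
grasp_force: 0.0
```

{"api": "apply_moves", "payload": {
  "commands": [
    [0,0,0,-0.115],
    [0,0,0,-0.115],
    [0,0,0,-0.115],
    [0,0,0,-0.115],
    [0,0,0,-0.115]
  ]
}}

```text
clock: 15.25
eef_pos: [0.4489, -0.0012, 0.2235]
tool_rot: [0.916, -0.397, -0.035, -0.051]
ft_force: [0.1, 0.7, 0.0]
grip_width: 0.0855
grasp_force: 0.0
```

Run:
```python
from h import *
go(.45,0,.22)
```

```text
units: tx 0.01 ty -0.07 tz 0.03 roll 0.000 now [ 0.4488 -0.0008  0.2205] psi -46.7 tilt [-1.4  6.9] j5 0.119 j6 -2.40 w 0.086 t 15.2
```

{"api": "apply_moves", "payload": {
  "commands": [
    [0,0,0,-0.115],
    [0,0,0,-0.115],
    [0,0,0,-0.115],
    [0,0,0,-0.115],
    [0,0,0,-0.115]
  ]
}}

```text
clock: 15.67
eef_pos: [0.4489, -0.0012, 0.2235]
tool_rot: [0.992, -0.108, -0.018, -0.059]
ft_force: [0.1, -0.6, 0.6]
grip_width: 0.0857
grasp_force: 0.0
```

{"api": "apply_moves", "payload": {
  "commands": [
    [0,0,0,-0.11],
    [0,0,0,-0.05],
    [0,0,0,-0.05],
    [0,0,0,-0.05],
    [0,0,0,-0.05]
  ]
}}

```text
clock: 16.08
eef_pos: [0.4489, 0.045, 0.2235]
tool_rot: [0.999, 0.023, -0.008, -0.042]
ft_force: [-0.5, 0.3, -0.2]
grip_width: 0.0855
grasp_force: 0.0
```

Run:
```python
from h import *
go(.45,0,.22)
```

```text
units: tx -0.05 ty 2.26 tz -0.16 roll 0.000 now [0.4489 0.0453 0.2205] psi 2.6 tilt [-1.   4.8] j5 0.085 j6 -3.14 w 0.085 t 16.1
```

{"api": "apply_moves", "payload": {
  "commands": [
    [0,1,0,0],
    [0,1,0,0],
    [0,1,0,0],
    [0,1,0,0],
    [0,1,0,0]
  ]
}}

```text
clock: 16.5
eef_pos: [0.45, -0.001, 0.2159]
tool_rot: [1.0, -0.014, -0.007, -0.02]
ft_force: [1.3, -0.7, 0.1]
grip_width: 0.0852
grasp_force: 0.0
```

Run:
```python
from h import *
go(.45,0,.22)
```

```text
units: tx -0.01 ty -0.06 tz -0.35 roll 0.000 now [ 0.45   -0.0008  0.2129] psi -1.6 tilt [-0.8  2.3] j5 0.040 j6 -3.14 w 0.085 t 16.5
```

{"api": "apply_moves", "payload": {
  "commands": [
    [0,1,0,0],
    [0,1,0,0],
    [0,1,0,0],
    [0,1,0,0],
    [0,0.3,0,0]
  ]
}}

```text
clock: 16.92
eef_pos: [0.4487, -0.0387, 0.2137]
tool_rot: [0.999, -0.044, -0.008, -0.001]
ft_force: [-1.1, 1.2, 0.3]
grip_width: 0.0853
grasp_force: 0.0
```

Run:
```python
from h import *
go(.4323,-.0447,.15,86)
```

```text
units: tx -0.74 ty 0.38 tz 3.04 roll -1.517 now [ 0.4487 -0.0387  0.2107] psi -5.0 tilt [-0.9  0.1] j5 0.001 j6 -3.14 w 0.085 t 16.9
```

{"api": "apply_moves", "payload": {
  "commands": [
    [0,0,0.1,0.1],
    [0,0,0,0.115],
    [0,0,0,0.115],
    [0,0,0,0.115],
    [0,0,0,0.115]
  ]
}}

```text
clock: 17.33
eef_pos: [0.4488, -0.0375, 0.2118]
tool_rot: [0.943, -0.333, -0.008, 0.001]
ft_force: [-0.2, -0.2, 0.5]
grip_width: 0.0853
grasp_force: 0.0
```

{"api": "apply_moves", "payload": {
  "commands": [
    [0,0,0,0.115],
    [0,0,0,0.115],
    [0,0,0,0.115],
    [0,0,0,0.115],
    [0,0,0,0.115]
  ]
}}

```text
clock: 17.75
eef_pos: [0.4488, -0.0374, 0.2118]
tool_rot: [0.802, -0.597, -0.007, 0.003]
ft_force: [-0.8, -0.2, 0.5]
grip_width: 0.0854
grasp_force: 0.0
```

{"api": "apply_moves", "payload": {
  "commands": [
    [0,0,0,0.115],
    [0,0,0,0.115],
    [0,0,0,0.11],
    [0,0,0,0],
    [0,0,0,0]
  ]
}}

```text
clock: 18.17
eef_pos: [0.4488, -0.0374, 0.2118]
tool_rot: [-0.687, 0.727, 0.006, -0.004]
ft_force: [0.0, 0.4, 0.4]
grip_width: 0.0859
grasp_force: 0.0
```

Run:
```python
from h import *
go(.4323,-.0447,.08,-93.7);go(.4323,-.0447,.033,-93.7)
```

```text
units: tx 0.43 ty 0.70 tz 6.45 roll 0.008 now [ 0.4488 -0.0374  0.2088] psi -93.2 tilt [-0.9  0.2] j5 0.002 j6 -1.60 w 0.086 t 18.2
units: tx 0.43 ty 0.67 tz 8.80 roll 0.008 now [ 0.4488 -0.0374  0.2088] psi -93.2 tilt [-0.9  0.2] j5 0.002 j6 -1.60 w 0.086 t 18.2
```

{"api": "apply_moves", "payload": {
  "commands": [
    [0.2,0.3,0.6,0.008],
    [0.23,0.37,0.9,0],
    [0,0,1,0],
    [0,0,1,0],
    [0,0,1,0]
  ]
}}

```text
clock: 18.58
eef_pos: [0.4336, -0.0449, 0.1214]
tool_rot: [-0.684, 0.73, 0.006, -0.004]
ft_force: [0.2, -0.5, -0.2]
grip_width: 0.0856
grasp_force: 0.0
```

{"api": "apply_moves", "payload": {
  "commands": [
    [0,0,1,0],
    [0,0,1,0],
    [0,0,1,0],
    [0,0,0.8,0],
    [0,0,0.5,0]
  ]
}}

```text
clock: 19.0
eef_pos: [0.4311, -0.0444, 0.0343]
tool_rot: [-0.684, 0.73, 0.007, -0.005]
ft_force: [-0.1, 0.1, 0.3]
grip_width: 0.0854
grasp_force: 0.0
```

{"api": "apply_moves", "payload": {
  "commands": [
    [0,0,0,0],
    [0,0,0,0],
    [0,0,0,0],
    [0,0,0,0],
    [0,0,0,0]
  ],
  "claw": 1
}}

```text
clock: 19.42
eef_pos: [0.433, -0.0446, 0.0368]
tool_rot: [-0.683, 0.73, 0.006, -0.004]
ft_force: [-0.9, -0.8, -0.5]
grip_width: 0.0253
grasp_force: 0.0
```

{"api": "apply_moves", "payload": {
  "commands": [
    [0,0,0,0],
    [0,0,0,0],
    [0,0,0,0],
    [0,0,0,0],
    [0,0,0,0]
  ]
}}

```text
clock: 19.83
eef_pos: [0.433, -0.0446, 0.037]
tool_rot: [-0.683, 0.73, 0.006, -0.004]
ft_force: [-1.4, 0.6, 6.3]
grip_width: 0.0111
grasp_force: 58.9
```

Run:
```python
from h import *
go(.4323,-.0447,.1);print(bot.get_obs()['grasp_force'],bot.tip_reach)
```

```text
units: tx 0.00 ty 0.08 tz -3.30 roll 0.000 now [ 0.4329 -0.0445  0.034 ] psi -93.9 tilt [-0.8  0.2] j5 0.002 j6 -1.61 w 0.011 t 19.8
58.929192423820496 0.022
```

{"api": "apply_moves", "payload": {
  "commands": [
    [0,0,-0.2,0],
    [0,0,-0.6,0],
    [0,0,-0.9,0],
    [0,0,-0.9,0],
    [0,0,-0.6,0]
  ]
}}

```text
clock: 20.25
eef_pos: [0.4334, -0.0448, 0.1013]
tool_rot: [-0.683, 0.731, 0.006, -0.004]
ft_force: [1.1, -0.5, -1.5]
grip_width: 0.011
grasp_force: 58.6
```

Run:
```python
from h import *
go(.5825,-.0108,.064,-94.2)
c=shot('top');im=c['image'];cv2.imwrite('pics/t2.png',cv2.resize(im[150:270,200:340],None,fx=4,fy=4,interpolation=cv2.INTER_CUBIC))
g=cv2.cvtColor(im,cv2.COLOR_BGR2GRAY).astype(float)
for u in(245,260,275):print(u,g[184:216,u].astype(int))
for v in(196,200,204):print(v,g[v,228:296].astype(int))
```

```text
units: tx -2.19 ty -7.35 tz 1.61 roll 0.005 now [ 0.4333 -0.0448  0.0983] psi -93.9 tilt [-0.8  0.2] j5 0.002 j6 -1.61 w 0.011 t 20.2
245 [102  86  86  94  96  68  31  28  34  30  30  30  31  35  32  28  26  33
  32  35  32  33  32  34  61  82  66  90 103 101 102 101]
260 [ 75  75  78  77  78  68  51  35  28  30  29  32  32  30  34  29  34  27
  34  35  28  31  28  31  52  74  98 100 100 102 107 110]
275 [54 65 74 71 70 73 64 48 35 32 34 31 30 32 28 35 29 28 29 33 31 31 32 29
 31 35 59 73 84 90 94 99]
196 [76 80 79 75 79 80 78 78 79 72 49 28 34 32 24 30 30 31 33 33 31 33 31 34
 32 31 32 32 33 32 29 29 32 32 27 33 29 31 32 33 28 31 32 31 29 30 28 30
 29 23 27 30 31 27 27 27 73 76 75 77 77 78 78 78 79 79 77 78]
200 [81 80 77 77 78 79 79 80 78 66 37 35 30 33 31 30 35 26 34 29 30 32 30 34
 32 32 31 33 33 36 35 31 34 28 29 30 29 27 36 29 29 28 33 30 28 28 31 29
 32 32 27 29 32 31 27 40 64 77 78 76 76 78 77 76 75 75 77 78]
204 [78 80 80 77 78 77 77 79 76 61 39 36 33 29 35 34 36 32 33 36 33 33 35 26
 30 29 35 30 34 32 35 33 28 31 33 33 36 33 30 33 29 30 36 33 31 32 32 31
 31 26 34 31 31 28 23 48 73 77 77 77 78 78 76 77 79 79 78 78]
```

View pics/t2.png

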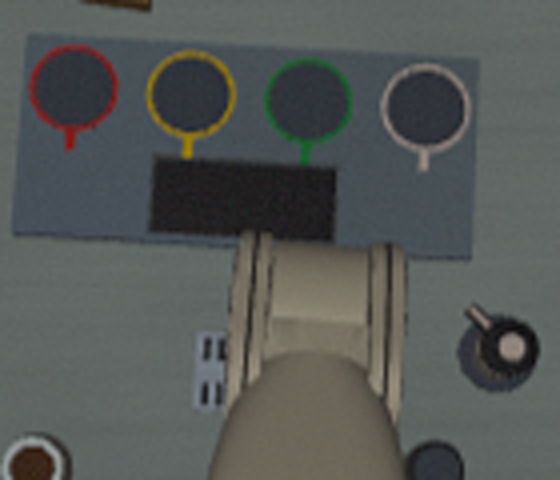

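The view shows the empty recess at crop (243,199); the arm is carrying the grille.

Run:
```python
from h import *
c=np.load('top.npz')
f=lambda u,v,z:cast(c,u,v,z)[:2].round(4)
print(f(260.5,189.8,.014),f(260.5,189.8,.006),f(260.5,208.1,.014),f(237.4,200,.014),f(283.6,200,.014))
```

```text
[ 0.6159 -0.0113] [ 0.6174 -0.0113] [ 0.5547 -0.0102] [0.583  0.0656] [ 0.5803 -0.087 ]
```

{"api": "apply_moves", "payload": {
  "commands": [
    [-0.2,-0.5,0,0.005],
    [-0.25,-0.9,0,0],
    [-0.25,-0.9,0,0],
    [-0.25,-0.9,0,0],
    [-0.25,-0.9,0,0]
  ]
}}

```text
clock: 20.72
eef_pos: [0.5173, -0.0262, 0.0972]
tool_rot: [-0.681, 0.732, 0.007, -0.005]
ft_force: [-0.3, 0.4, -2.2]
grip_width: 0.011
grasp_force: 58.6
```

{"api": "apply_moves", "payload": {
  "commands": [
    [-0.25,-0.9,0,0],
    [-0.25,-0.9,0,0],
    [-0.25,-0.8,0,0],
    [-0.24,-0.68,0,0],
    [0,0,0,0]
  ]
}}

```text
clock: 21.13
eef_pos: [0.5862, -0.0106, 0.0959]
tool_rot: [-0.681, 0.732, 0.006, -0.004]
ft_force: [0.2, 0.4, -1.0]
grip_width: 0.0112
grasp_force: 58.8
```

Run:
```python
from h import *
go(.583,-.0108,.054,-94.2)
c=shot('top');im=c['image'];
d=shot('side');a=cv2.resize(d['image'][150:260,150:330],None,fx=4,fy=4,interpolation=cv2.INTER_CUBIC);cv2.imwrite('pics/s2.png',a)
```

```text
units: tx 0.02 ty 0.13 tz 1.95 roll 0.001 now [ 0.5861 -0.0106  0.0929] psi -94.1 tilt [-0.8  0.2] j5 0.004 j6 -1.52 w 0.011 t 21.1
```

View pics/s2.png

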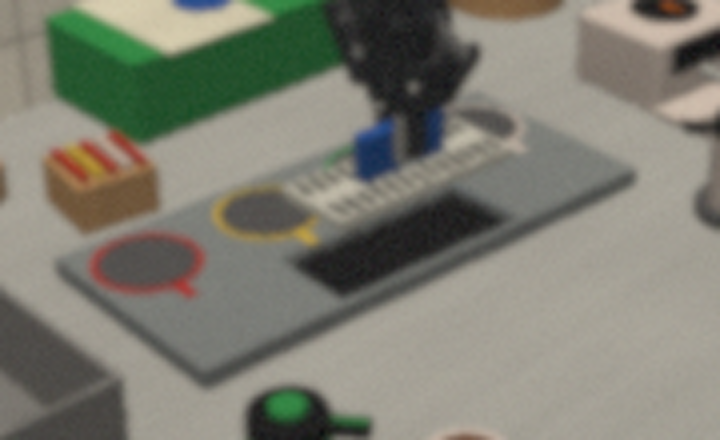

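The grille is held level above the recess. I'll trim the position and lower it slowly.

{"api": "apply_moves", "payload": {
  "commands": [
    [0,0.15,0.3,0],
    [0,0,0.5,0],
    [0,0,0.5,0],
    [0,0,0.4,0],
    [0,0,0.3,0]
  ]
}}

```text
clock: 21.65
eef_pos: [0.5785, -0.0115, 0.056]
tool_rot: [-0.681, 0.732, 0.007, -0.005]
ft_force: [-1.6, -0.3, -1.8]
grip_width: 0.0111
grasp_force: 58.8
```

{"api": "apply_moves", "payload": {
  "commands": [
    [0,0,0.15,0],
    [0,0,0.15,0],
    [0,0,0.1,0],
    [0,0,0,0],
    [0,0,0,0]
  ]
}}

```text
clock: 22.07
eef_pos: [0.58, -0.0114, 0.0505]
tool_rot: [-0.681, 0.732, 0.006, -0.004]
ft_force: [-1.6, -0.2, 2.0]
grip_width: 0.0107
grasp_force: 59.2
```

Run:
```python
from h import *
go(.583,-.0108,.04,-94.2);print(bot.get_obs()['ft_force'])
```

```text
units: tx -0.04 ty -0.15 tz 0.37 roll 0.000 now [ 0.58   -0.0114  0.0475] psi -94.2 tilt [-0.8  0.2] j5 0.003 j6 -1.52 w 0.011 t 22.1
[-1.62355177 -0.18295795  2.04621999]
```

{"api": "apply_moves", "payload": {
  "commands": [
    [-0.03,-0.15,0,0],
    [0,0,0.1,0],
    [0,0,0.1,0],
    [0,0,0.1,0],
    [0,0,0,0]
  ]
}}

```text
clock: 22.48
eef_pos: [0.5827, -0.0109, 0.0433]
tool_rot: [-0.681, 0.732, 0.006, -0.005]
ft_force: [0.2, -0.7, -1.8]
grip_width: 0.011
grasp_force: 58.7
```

Run:
```python
from h import *
go(.583,-.0108,.04,-94.2);print(bot.get_obs()['ft_force'])
```

```text
units: tx -0.01 ty -0.02 tz 0.02 roll 0.000 now [ 0.5827 -0.0109  0.0403] psi -94.2 tilt [-0.9  0.2] j5 0.003 j6 -1.52 w 0.011 t 22.5
[ 0.155038   -0.68082375 -1.75254292]
```

The grille dropped in; its underside is now about 6 mm up. I'll release, rise and check.

{"api": "apply_moves", "payload": {
  "commands": [
    [0,0,0,0],
    [0,0,0,0],
    [0,0,0,0],
    [0,0,0,0],
    [0,0,0,0]
  ],
  "claw": 0
}}

```text
clock: 22.9
eef_pos: [0.5828, -0.0109, 0.0439]
tool_rot: [-0.681, 0.732, 0.006, -0.004]
ft_force: [-1.2, 0.3, -0.5]
grip_width: 0.0705
grasp_force: 0.0
```

{"api": "apply_moves", "payload": {
  "commands": [
    [0,0,-0.2,0],
    [0,0,-0.6,0],
    [0,0,-1,0],
    [0,0,-1,0],
    [0,0,-1,0]
  ]
}}

```text
clock: 23.32
eef_pos: [0.5837, -0.0112, 0.1207]
tool_rot: [-0.681, 0.732, 0.007, -0.005]
ft_force: [0.7, 0.3, -0.4]
grip_width: 0.0854
grasp_force: 0.0
```

{"api": "apply_moves", "payload": {
  "commands": [
    [0,0,-1,0],
    [0,0,-1,0],
    [0,0,-1,0],
    [0,0,-1,0],
    [0,0,-0.5,0]
  ]
}}

```text
clock: 23.73
eef_pos: [0.5864, -0.0115, 0.213]
tool_rot: [-0.681, 0.732, 0.005, -0.003]
ft_force: [0.4, 0.6, 0.9]
grip_width: 0.0855
grasp_force: 0.0
```

Run:
```python
from h import *
c=shot('wrist','w4.png');t=shot('top')
w=lambda u,v,z:cast(t,109.7+u/2.8,144.7+v/2.8,z)[:2].round(4)
print('shaker',w(556,342,.068),'creamer',w(276,341,.045))
go(.453,-.217,.2,46.5)
```

```text
shaker [ 0.3613 -0.1544] creamer [0.3676 0.1577]
units: tx 10.73 ty 5.91 tz 0.50 roll -2.345 now [ 0.5866 -0.0116  0.2093] psi -94.2 tilt [-0.6  0.2] j5 0.003 j6 -1.52 w 0.085 t 23.8
```

View pics/w4.png

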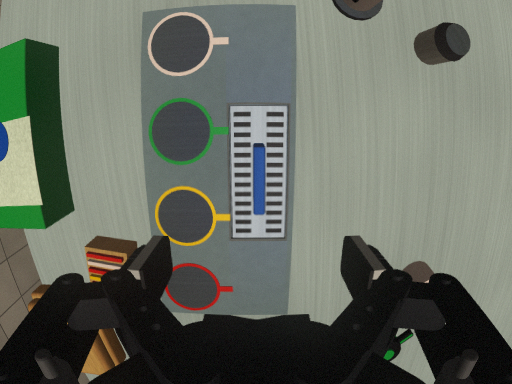

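The grille is flush in the recess. The rings are at (181,43), (180,131), (185,216) and (192,287). On to the white jar.

{"api": "apply_moves", "payload": {
  "commands": [
    [0.5,0.3,0,0],
    [0.9,0.5,0,0],
    [0.9,0.5,0,0],
    [0.9,0.5,0,0],
    [0.9,0.5,0,0]
  ]
}}

```text
clock: 24.25
eef_pos: [0.5311, -0.0909, 0.2081]
tool_rot: [-0.681, 0.732, 0.008, -0.006]
ft_force: [0.8, 0.3, 1.0]
grip_width: 0.0854
grasp_force: 0.0
```

{"api": "apply_moves", "payload": {
  "commands": [
    [0.9,0.5,0,0],
    [0.9,0.5,0,0],
    [0.9,0.5,0,0],
    [0.9,0.5,0,0],
    [0.9,0.5,0,0]
  ]
}}

```text
clock: 24.67
eef_pos: [0.4745, -0.1769, 0.2088]
tool_rot: [-0.681, 0.732, 0.008, -0.006]
ft_force: [0.2, 0.9, 0.0]
grip_width: 0.0853
grasp_force: 0.0
```

{"api": "apply_moves", "payload": {
  "commands": [
    [0.9,0.5,0,-0.05],
    [0.9,0.5,0,-0.1],
    [0,0,0,-0.115],
    [0,0,0,-0.115],
    [0,0,0,-0.115]
  ]
}}

```text
clock: 25.08
eef_pos: [0.4532, -0.2115, 0.2091]
tool_rot: [0.847, -0.532, -0.009, 0.003]
ft_force: [0.0, 0.0, -0.8]
grip_width: 0.0853
grasp_force: 0.0
```

{"api": "apply_moves", "payload": {
  "commands": [
    [0,0,0,-0.115],
    [0,0,0,-0.115],
    [0,0,0,-0.115],
    [0,0,0,-0.115],
    [0,0,0,-0.115]
  ]
}}

```text
clock: 25.5
eef_pos: [0.4535, -0.211, 0.209]
tool_rot: [0.967, -0.256, -0.01, 0.0]
ft_force: [0.2, -0.1, -0.5]
grip_width: 0.0856
grasp_force: 0.0
```

{"api": "apply_moves", "payload": {
  "commands": [
    [0,0,0,-0.115],
    [0,0,0,-0.115],
    [0,0,0,-0.115],
    [0,0,0,-0.115],
    [0,0,0,-0.115]
  ]
}}

```text
clock: 25.92
eef_pos: [0.485, -0.0808, 0.2091]
tool_rot: [0.997, -0.052, -0.024, 0.05]
ft_force: [1.1, 0.4, -0.5]
grip_width: 0.0852
grasp_force: 0.0
```

{"api": "apply_moves", "payload": {
  "commands": [
    [0,0,0,-0.115],
    [0,0,0,-0.115],
    [0,0,0,-0.115],
    [0,0,0,-0.115],
    [0,0,0,-0.115]
  ]
}}

```text
clock: 26.33
eef_pos: [0.4663, 0.0734, 0.2092]
tool_rot: [0.983, 0.141, -0.05, 0.106]
ft_force: [1.2, -0.5, -1.0]
grip_width: 0.0853
grasp_force: 0.0
```

Run:
```python
from h import *
c=np.load('wrist.npz')
for n,u,v in [('w',181,43),('g',180,131),('y',185,216),('r',192,287)]:print(n,wcast(c,u,v,.014)[:2].round(4))
go(.453,-.217,.15,46.5)
c=shot('wrist','w5.png')
```

```text
w [ 0.6545 -0.1629]
g [ 0.6635 -0.0655]
y [0.6702 0.0322]
r [0.6774 0.1302]
units: tx -4.14 ty 12.84 tz 6.01 roll -0.514 now [0.4661 0.0727 0.2062] psi 15.7 tilt [ -3.9 -12.8] j5 -0.198 j6 -3.14 w 0.085 t 26.3
```

View pics/w5.png

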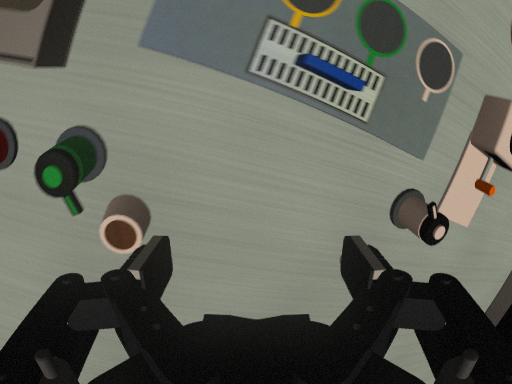

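I rolled the wrong way into the lower stop, so the tool is now tilted 13°. The upper stop takes the tilt out the same way as before, so I'll roll up to it.

{"api": "apply_moves", "payload": {
  "commands": [
    [0,0,0,0.115],
    [0,0,0,0.115],
    [0,0,0,0.115],
    [0,0,0,0.115],
    [0,0,0,0.115]
  ]
}}

```text
clock: 26.8
eef_pos: [0.4664, 0.0719, 0.2092]
tool_rot: [0.98, -0.161, -0.016, 0.116]
ft_force: [0.5, 0.2, 0.2]
grip_width: 0.0851
grasp_force: 0.0
```

{"api": "apply_moves", "payload": {
  "commands": [
    [0,0,0,0.115],
    [0,0,0,0.115],
    [0,0,0,0.115],
    [0,0,0,0.115],
    [0,0,0,0.115]
  ]
}}

```text
clock: 27.22
eef_pos: [0.4664, 0.0717, 0.2092]
tool_rot: [0.888, -0.445, 0.019, 0.115]
ft_force: [0.3, -0.1, -0.2]
grip_width: 0.0855
grasp_force: 0.0
```

{"api": "apply_moves", "payload": {
  "commands": [
    [0,0,0,0.115],
    [0,0,0,0.115],
    [0,0,0,0.115],
    [0,0,0,0.115],
    [0,0,0,0.115]
  ]
}}

```text
clock: 27.63
eef_pos: [0.4664, 0.0717, 0.2092]
tool_rot: [0.716, -0.688, 0.052, 0.104]
ft_force: [0.4, 0.7, 0.2]
grip_width: 0.0854
grasp_force: 0.0
```

{"api": "apply_moves", "payload": {
  "commands": [
    [0,0,0,0.115],
    [0,0,0,0.115],
    [0,0,0,0.115],
    [0,0,0,0.115],
    [0,0,0,0.115]
  ]
}}

```text
clock: 28.05
eef_pos: [0.4664, 0.0717, 0.2092]
tool_rot: [-0.48, 0.869, -0.081, -0.084]
ft_force: [0.3, 0.2, 0.4]
grip_width: 0.0856
grasp_force: 0.0
```

{"api": "apply_moves", "payload": {
  "commands": [
    [0,0,0,0.115],
    [0,0,0,0.115],
    [0,0,0,0.115],
    [0,0,0,0.115],
    [0,0,0,0.115]
  ]
}}

```text
clock: 28.47
eef_pos: [0.4664, 0.0717, 0.2092]
tool_rot: [-0.2, 0.973, -0.102, -0.057]
ft_force: [-0.3, 0.1, 0.3]
grip_width: 0.0857
grasp_force: 0.0
```

{"api": "apply_moves", "payload": {
  "commands": [
    [0,0,0,0.115],
    [0,0,0,0.115],
    [0,0,0,0.115],
    [0,0,0,0.115],
    [0,0,0,0.115]
  ]
}}

```text
clock: 28.88
eef_pos: [0.4664, 0.0717, 0.2092]
tool_rot: [0.097, 0.988, -0.114, -0.024]
ft_force: [-0.1, -0.4, 0.3]
grip_width: 0.0853
grasp_force: 0.0
```

{"api": "apply_moves", "payload": {
  "commands": [
    [0,0,0,0.115],
    [0,0,0,0.115],
    [0,0,0,0.115],
    [0,0,0,0.115],
    [0,0,0,0.115]
  ]
}}

```text
clock: 29.3
eef_pos: [0.4664, 0.0717, 0.2092]
tool_rot: [0.386, 0.915, -0.116, 0.011]
ft_force: [0.2, 0.7, 0.2]
grip_width: 0.0857
grasp_force: 0.0
```

{"api": "apply_moves", "payload": {
  "commands": [
    [0,0,0,0.115],
    [0,0,0,0.115],
    [0,0,0,0.115],
    [0,0,0,0.115],
    [0,0,0,0.115]
  ]
}}

```text
clock: 29.72
eef_pos: [0.4664, 0.0717, 0.2092]
tool_rot: [0.64, 0.76, -0.108, 0.045]
ft_force: [0.0, -0.8, -0.3]
grip_width: 0.0857
grasp_force: 0.0
```

{"api": "apply_moves", "payload": {
  "commands": [
    [0,0,0,0.115],
    [0,0,0,0.115],
    [0,0,0,0.115],
    [0,0,0,0.115],
    [0,0,0,0.115]
  ]
}}

```text
clock: 30.13
eef_pos: [0.4664, 0.0717, 0.2092]
tool_rot: [0.836, 0.536, -0.089, 0.075]
ft_force: [-0.5, -0.2, -0.3]
grip_width: 0.0856
grasp_force: 0.0
```

{"api": "apply_moves", "payload": {
  "commands": [
    [0,0,0,0.115],
    [0,0,0,0.115],
    [0,0,0,0.115],
    [0,0,0,0.115],
    [0,0,0,0.115]
  ]
}}

```text
clock: 30.55
eef_pos: [0.4664, 0.0717, 0.2092]
tool_rot: [0.958, 0.264, -0.063, 0.098]
ft_force: [0.5, -0.4, -0.3]
grip_width: 0.0852
grasp_force: 0.0
```

{"api": "apply_moves", "payload": {
  "commands": [
    [0,0,0,0.115],
    [0,0,0,0.115],
    [0,0,0,0.115],
    [0,0,0,0.08],
    [0,0,0,0.08]
  ]
}}

```text
clock: 30.97
eef_pos: [0.4775, 0.0029, 0.2092]
tool_rot: [0.995, 0.054, -0.035, 0.081]
ft_force: [-0.3, 0.5, -0.3]
grip_width: 0.0857
grasp_force: 0.0
```

Run:
```python
from h import *
go(.45,.0,.22)
```

```text
units: tx -1.42 ty 0.07 tz -0.58 roll 0.000 now [0.4774 0.0024 0.2062] psi 5.8 tilt [-3.5 -9.5] j5 -0.159 j6 3.14 w 0.086 t 31.0
```

{"api": "apply_moves", "payload": {
  "commands": [
    [0,-1,0,0.04],
    [0,-1,0,0.04],
    [0,-1,0,0.04],
    [0,-1,0,0.04],
    [0,-1,0,0.04]
  ]
}}

```text
clock: 31.38
eef_pos: [0.4765, -0.0029, 0.1976]
tool_rot: [0.999, 0.022, -0.024, 0.04]
ft_force: [0.7, -0.5, -0.7]
grip_width: 0.0852
grasp_force: 0.0
```

Run:
```python
from h import *
go(.45,.0,.22)
```

```text
units: tx -1.37 ty -0.12 tz -1.22 roll 0.000 now [ 0.4764 -0.0032  0.1946] psi 2.4 tilt [-2.7 -4.6] j5 -0.079 j6 3.14 w 0.085 t 31.4
```

{"api": "apply_moves", "payload": {
  "commands": [
    [-0.2,-1,-0.3,0.04],
    [-0.2,-1,-0.3,0.04],
    [-0.2,-1,-0.3,0.04],
    [-0.2,-1,-0.3,0.04],
    [-0.2,-0.7,-0.3,0.03]
  ]
}}

```text
clock: 31.8
eef_pos: [0.4565, -0.0111, 0.2255]
tool_rot: [1.0, -0.011, -0.02, 0.0]
ft_force: [0.9, 0.2, -0.2]
grip_width: 0.0855
grasp_force: 0.0
```

Run:
```python
from h import *
go(.453,-.217,.2,46.5);print(bot.get_obs()['joint_pos'].round(3))
```

```text
units: tx 0.11 ty 10.30 tz 1.13 roll -0.797 now [ 0.4564 -0.0111  0.2225] psi -1.3 tilt [-2.3  0. ] j5 -0.001 j6 3.14 w 0.085 t 31.8
[-2.400e-02  2.000e-01 -1.220e-01  1.289e+00 -1.000e-03  3.141e+00]
```

{"api": "apply_moves", "payload": {
  "commands": [
    [0,0.6,0,0],
    [0,1,0,0],
    [0,1,0,0],
    [0,1,0,0],
    [0,1,0,0]
  ]
}}

```text
clock: 32.22
eef_pos: [0.4547, -0.1038, 0.2256]
tool_rot: [1.0, -0.011, -0.02, 0.001]
ft_force: [0.7, 0.2, -0.1]
grip_width: 0.0852
grasp_force: 0.0
```

{"api": "apply_moves", "payload": {
  "commands": [
    [0,1,0,0],
    [0,1,0,0],
    [0,1,0,0],
    [0,1,0,0],
    [0,1,0,0]
  ]
}}

```text
clock: 32.63
eef_pos: [0.4525, -0.204, 0.2258]
tool_rot: [1.0, -0.011, -0.02, 0.001]
ft_force: [0.6, 0.2, -0.1]
grip_width: 0.0852
grasp_force: 0.0
```

{"api": "apply_moves", "payload": {
  "commands": [
    [0,0.7,0,-0.107],
    [0,0,0,-0.115],
    [0,0,0,-0.115],
    [0,0,0,-0.115],
    [0,0,0,-0.115]
  ]
}}

```text
clock: 33.05
eef_pos: [0.4523, -0.2172, 0.2257]
tool_rot: [0.958, 0.285, -0.019, -0.005]
ft_force: [-0.7, -0.6, 0.4]
grip_width: 0.0851
grasp_force: 0.0
```

{"api": "apply_moves", "payload": {
  "commands": [
    [0,0,0,-0.115],
    [0,0,0,-0.115],
    [0,0,0,0],
    [0,0,0,0],
    [0,0,0,0]
  ]
}}

```text
clock: 33.47
eef_pos: [0.4524, -0.217, 0.2253]
tool_rot: [0.919, 0.394, -0.019, -0.007]
ft_force: [0.2, -0.4, 0.3]
grip_width: 0.0855
grasp_force: 0.0
```

Run:
```python
from h import *
c=shot('top')
H,S,V=cv2.split(cv2.cvtColor(c['image'],cv2.COLOR_BGR2HSV))
def b(n,m,x0,x1,y0,y1,z):
    k,l,s,ce=cv2.connectedComponentsWithStats(m[y0:y1,x0:x1].astype(np.uint8))
    for i in range(1,k):
        if s[i,4]>5: u,v=ce[i]+[x0,y0];print(n,np.round([u,v],1),s[i,4],cast(c,u,v,z)[:2].round(4))
b('r',((H<8)|(H>172))&(S>120)&(V>60),120,175,225,275,.076)
b('g',(H>50)&(H<85)&(S>90)&(V>40),165,210,225,275,.076)
b('w',(V>120)&(S<60),305,345,215,255,.076)
go(.453,-.217,.05,46.5)
```

```text
r [146.8 248.9] 42 [0.4242 0.3451]
r [140.1 257.2] 12 [0.3992 0.3653]
g [185.1 245.4] 41 [0.4331 0.2262]
g [191.1 254.1] 14 [0.4061 0.2072]
w [343.2 227.4] 13 [ 0.4808 -0.2669]
w [341.7 251.8] 33 [ 0.4055 -0.2583]
units: tx 0.27 ty 0.27 tz 8.60 roll -0.000 now [ 0.4523 -0.2169  0.2223] psi 46.5 tilt [-2.3 -0.1] j5 -0.018 j6 1.89 w 0.086 t 33.5
```

{"api": "apply_moves", "payload": {
  "commands": [
    [0.1,0.1,0.6,0],
    [0.1,0.1,1,0],
    [0.07,0.07,1,0],
    [0,0,1,0],
    [0,0,1,0]
  ]
}}

```text
clock: 33.93
eef_pos: [0.4565, -0.2168, 0.132]
tool_rot: [0.919, 0.395, -0.019, -0.007]
ft_force: [-0.3, 0.1, -0.2]
grip_width: 0.0852
grasp_force: 0.0
```

{"api": "apply_moves", "payload": {
  "commands": [
    [0,0,1,0],
    [0,0,1,0],
    [0,0,0.9,0],
    [0,0,0.8,0],
    [0,0,0.4,0]
  ]
}}

```text
clock: 34.35
eef_pos: [0.4517, -0.2163, 0.0489]
tool_rot: [0.919, 0.395, -0.02, -0.009]
ft_force: [-0.2, 0.0, -0.3]
grip_width: 0.0856
grasp_force: 0.0
```

{"api": "apply_moves", "payload": {
  "commands": [
    [0,0,0,0],
    [0,0,0,0],
    [0,0,0,0],
    [0,0,0,0],
    [0,0,0,0]
  ],
  "claw": 1
}}

```text
clock: 34.77
eef_pos: [0.4541, -0.2174, 0.0524]
tool_rot: [0.918, 0.395, -0.018, -0.006]
ft_force: [-1.6, 0.3, 4.3]
grip_width: 0.0448
grasp_force: 61.8
```

{"api": "apply_moves", "payload": {
  "commands": [
    [0,0,0,0],
    [0,0,0,0],
    [0,0,0,0],
    [0,0,0,0],
    [0,0,0,0]
  ]
}}

```text
clock: 35.18
eef_pos: [0.4542, -0.2174, 0.0524]
tool_rot: [0.918, 0.395, -0.018, -0.006]
ft_force: [-1.0, 0.8, 6.5]
grip_width: 0.0446
grasp_force: 62.0
```

{"api": "apply_moves", "payload": {
  "commands": [
    [0,0,-0.3,0],
    [0,0,-0.8,0],
    [0,0,-1,0],
    [0,0,-1,0],
    [0,0,-1,0]
  ]
}}

```text
clock: 35.6
eef_pos: [0.4558, -0.2165, 0.1334]
tool_rot: [0.918, 0.395, -0.019, -0.008]
ft_force: [0.6, -0.0, -2.1]
grip_width: 0.0444
grasp_force: 61.6
```

Run:
```python
from h import *
go(.656,-.1635,.12,175.8)
shot('wrist','w6.png')
```

```text
units: tx 8.82 ty 5.46 tz 0.10 roll -2.153 now [ 0.4557 -0.2166  0.1304] psi 46.6 tilt [-2.4 -0. ] j5 -0.018 j6 1.90 w 0.044 t 35.6
```

View pics/w6.png

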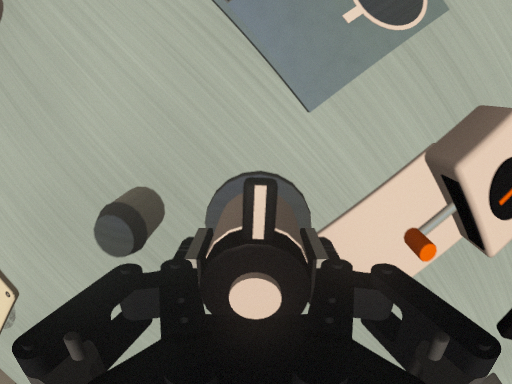

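The white jar is gripped, with its spout pointing along tool x: lid (255,297), stripe tip (261,183).

Run:
```python
from h import *
c=np.load('wrist.npz')
l=wcast(c,255,297,.157)[:2];s=wcast(c,261,184,.154)[:2];m=wcast(c,259.5,238,.154)[:2]
for a in(s,m):print(l,a,np.degrees(np.arctan2(*(a-l)[::-1])),np.hypot(*(a-l)))
```

```text
[ 0.45446697 -0.2186737 ] [ 0.48700998 -0.18721452] 44.02983505924792 0.0452628753865222
[ 0.45446697 -0.2186737 ] [ 0.47263673 -0.20177503] 42.924162002097624 0.0248134176450979
```

{"api": "apply_moves", "payload": {
  "commands": [
    [0.5,0.3,0,0],
    [0.9,0.55,0,0],
    [0.9,0.55,0,0],
    [0.9,0.55,0,0],
    [0.9,0.55,0,0]
  ]
}}

```text
clock: 36.07
eef_pos: [0.5495, -0.1906, 0.1267]
tool_rot: [0.918, 0.395, -0.02, -0.008]
ft_force: [-0.4, -0.4, -3.4]
grip_width: 0.0449
grasp_force: 61.7
```

{"api": "apply_moves", "payload": {
  "commands": [
    [0.9,0.55,0,0],
    [0.9,0.55,0,0],
    [0.9,0.55,0,0],
    [0.9,0.55,0,0],
    [0.8,0.5,0,-0.05]
  ]
}}

```text
clock: 36.48
eef_pos: [0.6493, -0.1634, 0.1217]
tool_rot: [0.907, 0.42, -0.02, -0.009]
ft_force: [0.3, -0.5, -3.0]
grip_width: 0.0449
grasp_force: 61.7
```

{"api": "apply_moves", "payload": {
  "commands": [
    [0,0,0,-0.11],
    [0,0,0,-0.11],
    [0,0,0,-0.11],
    [0,0,0,-0.11],
    [0,0,0,-0.11]
  ]
}}

```text
clock: 36.9
eef_pos: [0.6482, -0.1639, 0.1217]
tool_rot: [0.749, 0.662, -0.017, -0.015]
ft_force: [0.2, 0.7, -2.8]
grip_width: 0.0448
grasp_force: 61.8
```

{"api": "apply_moves", "payload": {
  "commands": [
    [0,0,0,-0.11],
    [0,0,0,-0.11],
    [0,0,0,-0.11],
    [0,0,0,-0.11],
    [0,0,0,-0.11]
  ]
}}

```text
clock: 37.32
eef_pos: [0.6481, -0.164, 0.1218]
tool_rot: [0.53, 0.848, -0.012, -0.019]
ft_force: [-0.0, -0.4, -2.9]
grip_width: 0.0445
grasp_force: 61.8
```

{"api": "apply_moves", "payload": {
  "commands": [
    [0,0,0,-0.11],
    [0,0,0,-0.11],
    [0,0,0,-0.11],
    [0,0,0,-0.11],
    [0,0,0,-0.11]
  ]
}}

```text
clock: 37.73
eef_pos: [0.6481, -0.1639, 0.1218]
tool_rot: [0.268, 0.963, -0.006, -0.021]
ft_force: [-0.6, -0.5, -2.9]
grip_width: 0.0446
grasp_force: 61.8
```

{"api": "apply_moves", "payload": {
  "commands": [
    [0,0,0,-0.11],
    [0,0,0,-0.11],
    [0,0,0,-0.11],
    [0,0,0,-0.11],
    [0,0,0,-0.05]
  ]
}}

```text
clock: 38.15
eef_pos: [0.6481, -0.1639, 0.1218]
tool_rot: [0.015, 1.0, -0.0, -0.022]
ft_force: [-0.1, -0.6, -2.2]
grip_width: 0.0446
grasp_force: 61.8
```

Run:
```python
from h import *
go(.6565,-.163,.11,178.1)
go(.6565,-.163,.066,178.1)
```

```text
units: tx -0.44 ty 0.06 tz 0.42 roll 0.003 now [ 0.648  -0.1639  0.1188] psi 178.3 tilt [-2.5 -0. ] j5 -0.011 j6 -0.21 w 0.045 t 38.1
units: tx -0.54 ty 0.06 tz 2.62 roll 0.003 now [ 0.648  -0.1639  0.1188] psi 178.3 tilt [-2.5 -0. ] j5 -0.011 j6 -0.21 w 0.045 t 38.1
```

{"api": "apply_moves", "payload": {
  "commands": [
    [-0.35,0.05,0.3,0],
    [-0.35,0.04,0.7,0],
    [0,0,0.7,0],
    [0,0,0.5,0],
    [0,0,0.3,0]
  ]
}}

```text
clock: 38.57
eef_pos: [0.6592, -0.1627, 0.07]
tool_rot: [0.018, 1.0, -0.0, -0.023]
ft_force: [-0.4, -0.9, -3.2]
grip_width: 0.0444
grasp_force: 61.8
```

{"api": "apply_moves", "payload": {
  "commands": [
    [0,0,0.1,0],
    [0,0,0.1,0],
    [0,0,0.1,0],
    [0,0,0,0],
    [0,0,0,0]
  ]
}}

```text
clock: 38.98
eef_pos: [0.6608, -0.1637, 0.0692]
tool_rot: [0.018, 1.0, -0.001, -0.019]
ft_force: [1.0, 1.0, -3.5]
grip_width: 0.0446
grasp_force: 61.8
```

Run:
```python
from h import *
go(.66,-.1645,.062,178.1);print(bot.get_obs()['ft_force'])
```

```text
units: tx 0.02 ty -0.04 tz 0.21 roll -0.002 now [ 0.6607 -0.1637  0.0662] psi 178.0 tilt [-2.2 -0.1] j5 -0.011 j6 -0.20 w 0.045 t 39.0
[ 1.00433031  1.04797898 -3.4770761 ]
```

{"api": "apply_moves", "payload": {
  "commands": [
    [0,0,0.1,0],
    [0,0,0.1,0],
    [0,0,0.05,0],
    [0,0,0,0],
    [0,0,0,0]
  ]
}}

```text
clock: 39.4
eef_pos: [0.6609, -0.1638, 0.068]
tool_rot: [0.018, 1.0, -0.002, -0.018]
ft_force: [-5.6, 1.7, 12.6]
grip_width: 0.0447
grasp_force: 63.3
```

Run:
```python
from h import *
go(.66,-.1645,.062,178.1);print(bot.get_obs()['ft_force'])
```

```text
units: tx 0.03 ty -0.04 tz 0.15 roll -0.002 now [ 0.6608 -0.1638  0.065 ] psi 178.0 tilt [-2.1 -0.1] j5 -0.011 j6 -0.20 w 0.045 t 39.4
[-5.57648091  1.68362474 12.573706  ]
```

{"api": "apply_moves", "payload": {
  "commands": [
    [0,0,0,0],
    [0,0,0,0],
    [0,0,0,0],
    [0,0,0,0],
    [0,0,0,0]
  ],
  "claw": 0
}}

```text
clock: 39.82
eef_pos: [0.6601, -0.1636, 0.0631]
tool_rot: [0.018, 1.0, -0.001, -0.02]
ft_force: [0.9, 0.1, 0.1]
grip_width: 0.0853
grasp_force: 0.0
```

{"api": "apply_moves", "payload": {
  "commands": [
    [0,0,-0.2,0],
    [0,0,-0.6,0],
    [0,0,-1,0],
    [0,0,-1,0],
    [0,0,-1,0]
  ]
}}

```text
clock: 40.23
eef_pos: [0.6634, -0.1635, 0.141]
tool_rot: [0.018, 1.0, -0.001, -0.02]
ft_force: [0.4, -0.9, -0.2]
grip_width: 0.0856
grasp_force: 0.0
```

{"api": "apply_moves", "payload": {
  "commands": [
    [0,0,-1,0],
    [0,0,-1,0],
    [0.5,-0.5,-1,0],
    [1,-1,0,0],
    [1,-1,0,0]
  ]
}}

```text
clock: 40.65
eef_pos: [0.6153, -0.2116, 0.2045]
tool_rot: [0.016, 1.0, -0.002, -0.018]
ft_force: [-0.1, -0.0, -0.6]
grip_width: 0.0854
grasp_force: 0.0
```

{"api": "apply_moves", "payload": {
  "commands": [
    [1,-1,0,0],
    [1,-1,0,0],
    [1,-1,0,0],
    [1,-1,0,0],
    [1,-1,0,0]
  ]
}}

```text
clock: 41.07
eef_pos: [0.5098, -0.3089, 0.2071]
tool_rot: [0.017, 1.0, -0.001, -0.019]
ft_force: [0.1, -0.1, -0.6]
grip_width: 0.085
grasp_force: 0.0
```

{"api": "apply_moves", "payload": {
  "commands": [
    [1,-1,0,0],
    [1,-1,0,0],
    [0.5,-1,0,0],
    [0,-1,0,0],
    [0,-1,0,0]
  ]
}}

```text
clock: 41.48
eef_pos: [0.4564, -0.4075, 0.2099]
tool_rot: [0.018, 1.0, -0.002, -0.019]
ft_force: [0.2, -0.1, 0.5]
grip_width: 0.0854
grasp_force: 0.0
```

{"api": "apply_moves", "payload": {
  "commands": [
    [0,-1,0,0],
    [0,-1,0,0],
    [0,-1,0,0],
    [0,-0.5,0,-0.05],
    [0,0,0,-0.1]
  ]
}}

```text
clock: 41.9
eef_pos: [0.4542, -0.4788, 0.2089]
tool_rot: [-0.061, 0.998, -0.0, -0.02]
ft_force: [-0.7, 1.2, 0.3]
grip_width: 0.0856
grasp_force: 0.0
```

{"api": "apply_moves", "payload": {
  "commands": [
    [0,0,0,-0.1],
    [0,0,0,-0.1],
    [0,0,0,-0.1],
    [0,0,0,-0.1],
    [0,0,0,-0.1]
  ]
}}

```text
clock: 42.32
eef_pos: [0.4549, -0.4764, 0.2094]
tool_rot: [-0.32, 0.947, 0.005, -0.019]
ft_force: [-0.3, 1.0, -0.1]
grip_width: 0.0856
grasp_force: 0.0
```

```bash
cat >> h.py <<'E'
def lids(c):
    H,S,V=cv2.split(cv2.cvtColor(c['image'],cv2.COLOR_BGR2HSV))
    def b(n,m,x0,x1,y0,y1,z):
        k,l,s,ce=cv2.connectedComponentsWithStats(m[y0:y1,x0:x1].astype(np.uint8))
        for i in range(1,k):
            if s[i,4]>5: u,v=ce[i]+[x0,y0];print(n,np.round([u,v],1),s[i,4],cast(c,u,v,z)[:2].round(4))
    b('r',((H<8)|(H>172))&(S>120)&(V>60),110,320,160,290,.076)
    b('g',(H>50)&(H<85)&(S>90)&(V>40),110,320,160,290,.076)
    b('w',(V>120)&(S<60),285,345,160,255,.09)
E
python3 - <<'E'
from h import *
go(.433,.2264,.2,216.7)
c=shot('top');lids(c)
cv2.imwrite('pics/t3.png',cv2.resize(c['image'][145:285,110:390],None,fx=2.8,fy=2.8,interpolation=cv2.INTER_CUBIC))
E
```

```text
units: tx -20.43 ty 28.61 tz 0.28 roll 0.010 now [ 0.4547 -0.4764  0.2064] psi -142.7 tilt [-2.3 -0.1] j5 -0.030 j6 -1.45 w 0.086 t 42.3
r [217.5 173.3] 108 [0.6606 0.1253]
r [146.8 248.9] 42 [0.4242 0.3451]
r [139.9 257.2] 14 [0.3991 0.366 ]
g [276.2 176.4] 121 [ 0.647 -0.062]
g [185.1 245.5] 40 [0.4328 0.2262]
g [191.2 254.1] 14 [0.4061 0.207 ]
w [308.7 170.6] 25 [ 0.661  -0.1643]
w [298.9 183.1] 10 [ 0.6213 -0.132 ]
w [312.7 184.3] 7 [ 0.6167 -0.1753]
w [305.5 189. ] 10 [ 0.6021 -0.1521]
```

View pics/t3.png

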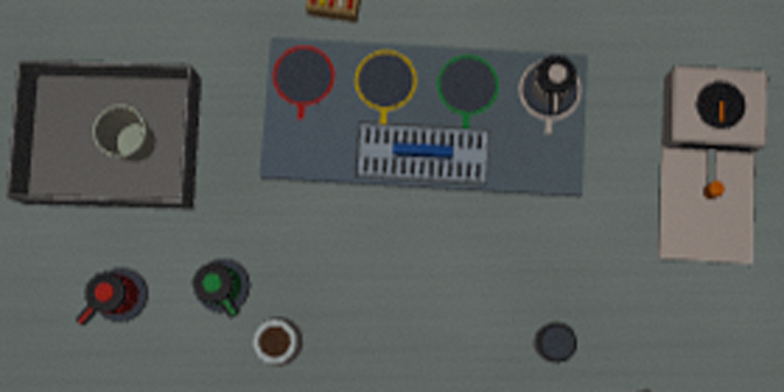

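White stands in its bay with its spout pointing at the grille: lid (557,74), spout end (555,110). I went the wrong way in y; now back to green.

{"api": "apply_moves", "payload": {
  "commands": [
    [-0.6,0.8,0,0],
    [-0.7,0.97,0,0],
    [-0.7,0.97,0,0],
    [-0.7,0.97,0,0],
    [-0.7,0.97,0,0]
  ]
}}

```text
clock: 42.78
eef_pos: [0.4527, -0.3596, 0.2091]
tool_rot: [-0.316, 0.949, 0.005, -0.019]
ft_force: [-0.1, 0.0, -0.4]
grip_width: 0.0852
grasp_force: 0.0
```

{"api": "apply_moves", "payload": {
  "commands": [
    [-0.7,0.97,0,0],
    [-0.7,0.97,0,0],
    [-0.7,0.97,0,0],
    [-0.7,0.97,0,0],
    [-0.7,0.97,0,0]
  ]
}}

```text
clock: 43.2
eef_pos: [0.4503, -0.2399, 0.2091]
tool_rot: [-0.316, 0.949, 0.005, -0.019]
ft_force: [0.4, 0.5, -0.2]
grip_width: 0.0856
grasp_force: 0.0
```

{"api": "apply_moves", "payload": {
  "commands": [
    [-0.7,0.97,0,0],
    [-0.7,0.97,0,0],
    [-0.7,0.97,0,0],
    [-0.7,0.97,0,0],
    [-0.7,0.97,0,0]
  ]
}}

```text
clock: 43.62
eef_pos: [0.448, -0.1202, 0.2091]
tool_rot: [-0.316, 0.949, 0.005, -0.019]
ft_force: [0.5, 0.5, -0.5]
grip_width: 0.0855
grasp_force: 0.0
```

{"api": "apply_moves", "payload": {
  "commands": [
    [-0.7,0.97,0,0],
    [-0.7,0.97,0,0],
    [-0.7,0.97,0,0],
    [-0.7,0.97,0,0],
    [-0.7,0.97,0,0]
  ]
}}

```text
clock: 44.03
eef_pos: [0.4455, -0.0005, 0.209]
tool_rot: [-0.316, 0.949, 0.005, -0.019]
ft_force: [0.2, 0.1, -0.3]
grip_width: 0.0854
grasp_force: 0.0
```

{"api": "apply_moves", "payload": {
  "commands": [
    [-0.7,0.97,0,0],
    [-0.7,0.97,0,0],
    [-0.7,0.97,0,0],
    [-0.7,0.97,0,0],
    [-0.7,0.97,0,0]
  ]
}}

```text
clock: 44.45
eef_pos: [0.4431, 0.1192, 0.209]
tool_rot: [-0.316, 0.949, 0.006, -0.019]
ft_force: [0.7, -0.3, -0.3]
grip_width: 0.0856
grasp_force: 0.0
```

{"api": "apply_moves", "payload": {
  "commands": [
    [-0.7,0.97,0,0],
    [-0.7,0.97,0,0],
    [-0.7,0.97,0,0],
    [-0.6,0.9,0,0],
    [0,0.3,0,0]
  ]
}}

```text
clock: 44.87
eef_pos: [0.4372, 0.2191, 0.2089]
tool_rot: [-0.318, 0.948, 0.006, -0.018]
ft_force: [-0.4, -0.0, 0.1]
grip_width: 0.0857
grasp_force: 0.0
```

Run:
```python
from h import *
go(.433,.2264,.048,216.7)
```

```text
units: tx -0.30 ty 0.23 tz 7.90 roll 0.006 now [0.437  0.2191 0.2059] psi -142.9 tilt [-2.2  0. ] j5 0.017 j6 -0.19 w 0.086 t 44.9
```

{"api": "apply_moves", "payload": {
  "commands": [
    [-0.15,0.12,0.5,0],
    [-0.15,0.11,0.9,0],
    [0,0,0.9,0],
    [0,0,0.9,0],
    [0,0,0.9,0]
  ]
}}

```text
clock: 45.28
eef_pos: [0.4352, 0.2222, 0.125]
tool_rot: [-0.316, 0.949, 0.005, -0.019]
ft_force: [-0.0, 0.1, -1.1]
grip_width: 0.0854
grasp_force: 0.0
```

{"api": "apply_moves", "payload": {
  "commands": [
    [0,0,0.9,0],
    [0,0,0.9,0],
    [0,0,0.9,0],
    [0,0,0.7,0],
    [0,0,0.4,0]
  ]
}}

```text
clock: 45.7
eef_pos: [0.431, 0.2214, 0.0481]
tool_rot: [-0.316, 0.949, 0.005, -0.021]
ft_force: [0.1, -0.1, -0.3]
grip_width: 0.0851
grasp_force: 0.0
```

{"api": "apply_moves", "payload": {
  "commands": [
    [0,0,0,0],
    [0,0,0,0],
    [0,0,0,0],
    [0,0,0,0],
    [0,0,0,0]
  ],
  "claw": 1
}}

```text
clock: 46.12
eef_pos: [0.4332, 0.2237, 0.0515]
tool_rot: [-0.317, 0.948, 0.006, -0.018]
ft_force: [-1.3, -0.5, 5.3]
grip_width: 0.0446
grasp_force: 61.5
```

{"api": "apply_moves", "payload": {
  "commands": [
    [0,0,0,0],
    [0,0,0,0],
    [0,0,0,0],
    [0,0,0,0],
    [0,0,0,0]
  ]
}}

```text
clock: 46.53
eef_pos: [0.4332, 0.2237, 0.0515]
tool_rot: [-0.317, 0.948, 0.006, -0.018]
ft_force: [-1.2, -0.0, 5.8]
grip_width: 0.0445
grasp_force: 61.6
```

{"api": "apply_moves", "payload": {
  "commands": [
    [0,0,-0.3,0],
    [0,0,-0.8,0],
    [0,0,-1,0],
    [0,0,-1,0],
    [0,0,-1,0]
  ]
}}

```text
clock: 46.95
eef_pos: [0.435, 0.2228, 0.1326]
tool_rot: [-0.317, 0.948, 0.005, -0.02]
ft_force: [-0.1, 0.4, -1.9]
grip_width: 0.0445
grasp_force: 61.8
```

```bash
cat >> h.py <<'E'
def spout(c,lo,hi,base):
    """lid disc and stripe centroids (fisheye) of a held jar -> position, spout angle"""
    m=cv2.inRange(cv2.cvtColor(c['image'],cv2.COLOR_BGR2HSV),lo,hi);m[:,:200]=0;m[:,312:]=0
    k,l,s,ce=cv2.connectedComponentsWithStats(m)
    for i in np.argsort(-s[1:,4])[:4]+1: print(ce[i].round(1),s[i,4],wcast(c,*ce[i],base+.076)[:2].round(4),wcast(c,*ce[i],base+.073)[:2].round(4))
E
python3 - <<'E'
from h import *
go(.665,-.0643,.13,175.6)
c=shot('wrist','w7.png');spout(c,(50,90,40),(85,255,255),bot.get_obs()['eef_pos'][2]-.003-.049)
E
```

```text
units: tx -0.54 ty -18.38 tz -0.46 roll 0.690 now [0.4349 0.2228 0.1296] psi -143.0 tilt [-2.4 -0.1] j5 0.016 j6 -0.18 w 0.045 t 47.0
[257.3 292.3] 2172 [0.4339 0.2216] [0.4354 0.2228]
[228.4 220.2] 903 [0.417  0.1965] [0.4179 0.1969]
[260.8 205.4] 708 [0.4063 0.2021] [0.4069 0.2027]
[287.3 224.2] 534 [0.4062 0.2134] [0.4068 0.2144]
```

{"api": "apply_moves", "payload": {
  "commands": [
    [0,-0.5,-0.1,0],
    [0,-0.8,-0.2,0],
    [-0.05,-1,-0.2,0],
    [-0.05,-1,0,0],
    [-0.05,-1,0,0]
  ]
}}

```text
clock: 47.42
eef_pos: [0.4899, 0.1548, 0.1384]
tool_rot: [-0.317, 0.948, 0.005, -0.021]
ft_force: [-0.1, -0.2, -4.2]
grip_width: 0.0446
grasp_force: 61.9
```

{"api": "apply_moves", "payload": {
  "commands": [
    [-0.05,-1,0,0],
    [-0.05,-1,0,0],
    [-0.05,-1,0,0],
    [-0.05,-1,0,0],
    [-0.05,-1,0,0]
  ]
}}

```text
clock: 47.83
eef_pos: [0.5537, 0.0776, 0.1351]
tool_rot: [-0.317, 0.948, 0.006, -0.021]
ft_force: [-0.0, 0.4, -3.2]
grip_width: 0.0446
grasp_force: 61.9
```

{"api": "apply_moves", "payload": {
  "commands": [
    [-0.05,-1,0,0],
    [-0.05,-1,0,0],
    [-0.05,-1,0,0],
    [-0.05,-1,0,0],
    [-0.05,-1,0,0]
  ]
}}

```text
clock: 48.25
eef_pos: [0.6177, 0.0008, 0.1323]
tool_rot: [-0.317, 0.948, 0.006, -0.021]
ft_force: [0.3, -0.2, -3.0]
grip_width: 0.0449
grasp_force: 61.9
```

{"api": "apply_moves", "payload": {
  "commands": [
    [0,-1,0,0],
    [0,-1,0,0],
    [0,-0.9,0,0],
    [0,-0.5,0,0.05],
    [0,0,0,0.11]
  ]
}}

```text
clock: 48.67
eef_pos: [0.6592, -0.0551, 0.1302]
tool_rot: [-0.233, 0.972, 0.004, -0.021]
ft_force: [-0.1, 0.0, -3.3]
grip_width: 0.0446
grasp_force: 61.9
```

{"api": "apply_moves", "payload": {
  "commands": [
    [0,0,0,0.11],
    [0,0,0,0.11],
    [0,0,0,0.11],
    [0,0,0,0.11],
    [0,0,0,0.06]
  ]
}}

```text
clock: 49.08
eef_pos: [0.6579, -0.0527, 0.1304]
tool_rot: [0.025, 0.999, -0.001, -0.022]
ft_force: [-0.3, 0.1, -3.0]
grip_width: 0.0449
grasp_force: 61.8
```

Run:
```python
from h import *
go(.665,-.065,.068,177.1)
c=np.load('top.npz');k=lambda x,y,z:cast(c,109.7+x/2.8,144.7+y/2.8,z)[:2]
l=k(557,74,.09);s=k(555,108,.087);print(l,s,np.degrees(np.arctan2(*(s-l)[::-1])),np.hypot(*(s-l)))
```

```text
units: tx -0.52 ty -0.59 tz 2.95 roll -0.000 now [ 0.6578 -0.0527  0.1274] psi 177.1 tilt [-2.6 -0.1] j5 -0.005 j6 -0.03 w 0.045 t 49.1
[ 0.65925983 -0.16398863] [ 0.62082149 -0.1606689 ] 175.06388516588353 0.03858142139661627
```

{"api": "apply_moves", "payload": {
  "commands": [
    [-0.2,-0.25,0.4,0],
    [-0.2,-0.25,0.7,0],
    [-0.12,-0.09,0.8,0],
    [0,0,0.6,0],
    [0,0,0.4,0]
  ]
}}

```text
clock: 49.5
eef_pos: [0.6647, -0.0651, 0.0703]
tool_rot: [0.023, 0.999, -0.001, -0.023]
ft_force: [-1.1, 0.5, -3.7]
grip_width: 0.0443
grasp_force: 61.9
```

{"api": "apply_moves", "payload": {
  "commands": [
    [0,0,0.1,0],
    [0,0,0.1,0],
    [0,0,0.1,0],
    [0,0,0,0],
    [0,0,0,0]
  ]
}}

```text
clock: 49.92
eef_pos: [0.6669, -0.064, 0.0697]
tool_rot: [0.023, 1.0, -0.001, -0.019]
ft_force: [-0.5, -0.4, -2.5]
grip_width: 0.0451
grasp_force: 61.9
```

Run:
```python
from h import *
go(.665,-.065,.0625,177.1);print(bot.get_obs()['ft_force'])
```

```text
units: tx 0.08 ty -0.05 tz 0.21 roll 0.005 now [ 0.6668 -0.064   0.0667] psi 177.4 tilt [-2.2 -0.1] j5 -0.005 j6 -0.05 w 0.045 t 49.9
[-0.53378076 -0.36650319 -2.51798448]
```

{"api": "apply_moves", "payload": {
  "commands": [
    [0.08,-0.05,0.1,0],
    [0,0,0.1,0],
    [0,0,0.05,0],
    [0,0,0,0],
    [0,0,0,0]
  ]
}}

```text
clock: 50.33
eef_pos: [0.665, -0.0652, 0.0661]
tool_rot: [0.023, 1.0, -0.001, -0.019]
ft_force: [-2.6, -2.1, 5.3]
grip_width: 0.0448
grasp_force: 61.7
```

Run:
```python
from h import *
go(.665,-.065,.0625,177.1);print(bot.get_obs()['ft_force'])
```

```text
units: tx -0.01 ty 0.01 tz 0.03 roll 0.005 now [ 0.6649 -0.0652  0.0631] psi 177.4 tilt [-2.2 -0.1] j5 -0.005 j6 -0.05 w 0.045 t 50.3
[-2.62066171 -2.10663579  5.31804154]
```

{"api": "apply_moves", "payload": {
  "commands": [
    [0,0,0,0],
    [0,0,0,0],
    [0,0,0,0],
    [0,0,0,0],
    [0,0,0,0]
  ],
  "claw": 0
}}

```text
clock: 50.75
eef_pos: [0.6646, -0.0649, 0.0638]
tool_rot: [0.023, 1.0, -0.001, -0.02]
ft_force: [-0.2, 0.5, 0.7]
grip_width: 0.0854
grasp_force: 0.0
```

{"api": "apply_moves", "payload": {
  "commands": [
    [0,0,-0.2,0],
    [0,0,-0.6,0],
    [0,0,-1,0],
    [0,0,-1,0],
    [0,0,-1,0]
  ]
}}

```text
clock: 51.17
eef_pos: [0.6675, -0.0649, 0.1407]
tool_rot: [0.023, 1.0, -0.001, -0.02]
ft_force: [-0.0, -0.3, -0.4]
grip_width: 0.0854
grasp_force: 0.0
```

{"api": "apply_moves", "payload": {
  "commands": [
    [0,0,-1,0],
    [0,0,-1,0],
    [0.3,0.5,-1,0],
    [0.65,1,0,0],
    [0.65,1,0,0]
  ]
}}

```text
clock: 51.58
eef_pos: [0.6415, -0.0136, 0.2032]
tool_rot: [0.024, 1.0, -0.001, -0.018]
ft_force: [0.5, -0.7, -0.1]
grip_width: 0.0854
grasp_force: 0.0
```

{"api": "apply_moves", "payload": {
  "commands": [
    [0.65,1,0,0],
    [0.65,1,0,0],
    [0.65,1,0,0],
    [0.65,1,0,0],
    [0.65,1,0,0]
  ]
}}

```text
clock: 52.0
eef_pos: [0.5794, 0.0904, 0.2037]
tool_rot: [0.023, 1.0, -0.001, -0.02]
ft_force: [-0.2, -0.3, -0.6]
grip_width: 0.0855
grasp_force: 0.0
```

{"api": "apply_moves", "payload": {
  "commands": [
    [0.65,1,0,0],
    [0.65,1,0,0],
    [0.65,1,0,0],
    [0.65,1,0,0],
    [0.65,1,0,0]
  ]
}}

```text
clock: 52.42
eef_pos: [0.5191, 0.1933, 0.2061]
tool_rot: [0.023, 1.0, -0.001, -0.02]
ft_force: [0.5, 0.1, 0.6]
grip_width: 0.0853
grasp_force: 0.0
```

{"api": "apply_moves", "payload": {
  "commands": [
    [0.65,1,0,0],
    [0.65,1,0,0],
    [0.65,1,0,0],
    [0.65,1,0,0],
    [0.65,1,0,0]
  ]
}}

```text
clock: 52.83
eef_pos: [0.4588, 0.2962, 0.2084]
tool_rot: [0.023, 1.0, -0.001, -0.02]
ft_force: [0.4, 0.1, 0.6]
grip_width: 0.0858
grasp_force: 0.0
```

{"api": "apply_moves", "payload": {
  "commands": [
    [0.65,1,0,0],
    [0.65,1,0,0.06],
    [0,0.5,0,0.11],
    [0,0,0,0.11],
    [0,0,0,0.11]
  ]
}}

```text
clock: 53.25
eef_pos: [0.4359, 0.3473, 0.209]
tool_rot: [0.227, 0.974, -0.005, -0.019]
ft_force: [1.0, -0.1, -0.8]
grip_width: 0.0854
grasp_force: 0.0
```

{"api": "apply_moves", "payload": {
  "commands": [
    [0,0,0,0.11],
    [0,0,0,0.11],
    [0,0,0,0],
    [0,0,0,0],
    [0,0,0,0]
  ]
}}

```text
clock: 53.67
eef_pos: [0.4364, 0.3463, 0.2089]
tool_rot: [0.334, 0.942, -0.007, -0.019]
ft_force: [-0.4, 0.7, 0.7]
grip_width: 0.0855
grasp_force: 0.0
```

Run:
```python
from h import *
go(.4242,.3451,.048,140.7)
c=shot('top');lids(c)
```

```text
units: tx 0.19 ty -0.22 tz 7.92 roll 0.003 now [0.4362 0.3463 0.206 ] psi 140.9 tilt [-2.3 -0.1] j5 0.024 j6 1.34 w 0.085 t 53.7
r [217.4 173.2] 109 [0.6607 0.1255]
r [147.7 246.8] 12 [0.4307 0.3426]
r [138.7 258.7] 6 [0.3947 0.3696]
g [275.8 179.4] 109 [ 0.6375 -0.0603]
g [277.9 169.4] 40 [ 0.6699 -0.0678]
g [272.3 175.5] 24 [ 0.6504 -0.0496]
w [308.7 170.6] 25 [ 0.661  -0.1642]
w [297.8 182.2] 9 [ 0.6242 -0.1286]
w [312.8 184.4] 8 [ 0.6164 -0.1754]
w [305.5 189. ] 10 [ 0.6021 -0.1521]
```

{"api": "apply_moves", "payload": {
  "commands": [
    [0.1,-0.12,0.5,0],
    [0.09,-0.1,0.9,0],
    [0,0,0.9,0],
    [0,0,0.9,0],
    [0,0,0.9,0]
  ]
}}

```text
clock: 54.13
eef_pos: [0.4273, 0.3451, 0.1265]
tool_rot: [0.335, 0.942, -0.007, -0.019]
ft_force: [0.7, 1.0, -0.4]
grip_width: 0.0854
grasp_force: 0.0
```

{"api": "apply_moves", "payload": {
  "commands": [
    [0,0,0.9,0],
    [0,0,0.9,0],
    [0,0,0.9,0],
    [0,0,0.7,0],
    [0,0,0.4,0]
  ]
}}

```text
clock: 54.55
eef_pos: [0.4233, 0.3443, 0.0494]
tool_rot: [0.335, 0.942, -0.009, -0.02]
ft_force: [-0.5, 0.0, 0.6]
grip_width: 0.0853
grasp_force: 0.0
```

{"api": "apply_moves", "payload": {
  "commands": [
    [0,0,0,0],
    [0,0,0,0],
    [0,0,0,0],
    [0,0,0,0],
    [0,0,0,0]
  ],
  "claw": 1
}}

```text
clock: 54.97
eef_pos: [0.4252, 0.3458, 0.0528]
tool_rot: [0.335, 0.942, -0.006, -0.018]
ft_force: [0.5, -1.1, 4.0]
grip_width: 0.0441
grasp_force: 61.9
```

{"api": "apply_moves", "payload": {
  "commands": [
    [0,0,0,0],
    [0,0,0,0],
    [0,0,0,0],
    [0,0,0,0],
    [0,0,0,0]
  ]
}}

```text
clock: 55.38
eef_pos: [0.4252, 0.3457, 0.0528]
tool_rot: [0.335, 0.942, -0.006, -0.018]
ft_force: [-0.3, -1.7, 7.0]
grip_width: 0.0446
grasp_force: 62.2
```

{"api": "apply_moves", "payload": {
  "commands": [
    [0,0,-0.3,0],
    [0,0,-0.8,0],
    [0,0,-1,0],
    [0,0,-1,0],
    [0,0,-1,0]
  ]
}}

```text
clock: 55.8
eef_pos: [0.4269, 0.3446, 0.1333]
tool_rot: [0.335, 0.942, -0.008, -0.019]
ft_force: [-0.4, -0.0, -3.4]
grip_width: 0.0445
grasp_force: 61.6
```

Run:
```python
from h import *
go(.6795,.1297,.13,175.6)
c=shot('wrist');spout(c,(0,120,60),(8,255,255),bot.get_obs()['eef_pos'][2]-.003-.049);spout(c,(172,120,60),(180,255,255),bot.get_obs()['eef_pos'][2]-.003-.049)
```

```text
units: tx -16.58 ty -0.35 tz -0.49 roll -0.580 now [0.4267 0.3446 0.1303] psi 140.8 tilt [-2.4 -0.2] j5 0.024 j6 1.35 w 0.045 t 55.8
[254.8 287.8] 2123 [0.4241 0.3471] [0.4255 0.3459]
[257.2 200.3] 702 [0.3987 0.3689] [0.3993 0.3683]
[286.3 218.5] 697 [0.4097 0.3725] [0.4107 0.372 ]
[228.  217.2] 629 [0.3972 0.3575] [0.3977 0.3566]
[234.3 272. ] 3 [0.4144 0.3456] [0.4155 0.3443]
[255.5 263. ] 2 [0.4162 0.3539] [0.4173 0.3529]
[272.5 269.5] 2 [0.422 0.357] [0.4234 0.356 ]
[277. 195.] 1 [0.4014 0.3751] [0.4021 0.3747]
```

{"api": "apply_moves", "payload": {
  "commands": [
    [0,0,-0.6,0],
    [-0.3,0,-0.8,0],
    [-0.7,0,-0.5,0],
    [-1,0,-0.1,0],
    [-1,0,0,0]
  ]
}}

```text
clock: 56.27
eef_pos: [0.476, 0.3074, 0.1716]
tool_rot: [0.335, 0.942, -0.007, -0.018]
ft_force: [0.4, 0.3, -2.9]
grip_width: 0.0445
grasp_force: 61.8
```

{"api": "apply_moves", "payload": {
  "commands": [
    [-1,0,0,0],
    [-1,0,0,0],
    [-1,0,0,0],
    [-1,0,0,0],
    [-1,0,0,0]
  ]
}}

```text
clock: 56.68
eef_pos: [0.5531, 0.2431, 0.1668]
tool_rot: [0.335, 0.942, -0.008, -0.02]
ft_force: [-0.0, -0.2, -2.4]
grip_width: 0.0444
grasp_force: 61.8
```

{"api": "apply_moves", "payload": {
  "commands": [
    [-1,0,0,0],
    [-1,0,0,0],
    [-1,0,0,0],
    [-1,0,0,0],
    [-1,0,0,0]
  ]
}}

```text
clock: 57.1
eef_pos: [0.6305, 0.18, 0.1635]
tool_rot: [0.335, 0.942, -0.008, -0.02]
ft_force: [-0.4, 0.2, -2.9]
grip_width: 0.0446
grasp_force: 61.8
```

{"api": "apply_moves", "payload": {
  "commands": [
    [-1,0,0,0],
    [-1,0,0,0],
    [-0.8,0,0,-0.05],
    [-0.3,0,0,-0.11],
    [0,0,0,-0.11]
  ]
}}

```text
clock: 57.52
eef_pos: [0.6793, 0.14, 0.1609]
tool_rot: [0.198, 0.98, -0.005, -0.021]
ft_force: [-0.5, -0.2, -3.7]
grip_width: 0.0447
grasp_force: 61.7
```

{"api": "apply_moves", "payload": {
  "commands": [
    [0,0,0,-0.11],
    [0,0,0,-0.11],
    [0,0,0,-0.1],
    [0,0,0,0],
    [0,0,0,0]
  ]
}}

```text
clock: 57.93
eef_pos: [0.6781, 0.1418, 0.1619]
tool_rot: [0.035, 0.999, -0.002, -0.021]
ft_force: [-0.1, 0.1, -2.6]
grip_width: 0.0446
grasp_force: 61.6
```

Run:
```python
from h import *
go(.6785,.1297,.068,176.5)
```

```text
units: tx -0.26 ty -0.58 tz 4.54 roll -0.008 now [0.678  0.1418 0.1589] psi 176.0 tilt [-2.4 -0.1] j5 0.007 j6 0.27 w 0.045 t 57.9
```

{"api": "apply_moves", "payload": {
  "commands": [
    [-0.1,-0.3,0.5,-0.008],
    [-0.1,-0.28,0.9,0],
    [-0.06,0,1,0],
    [0,0,0.9,0],
    [0,0,0.6,0]
  ]
}}

```text
clock: 58.35
eef_pos: [0.6785, 0.1289, 0.0817]
tool_rot: [0.03, 0.999, -0.002, -0.022]
ft_force: [0.4, 1.1, -3.5]
grip_width: 0.0443
grasp_force: 61.6
```

{"api": "apply_moves", "payload": {
  "commands": [
    [0,0,0.4,0],
    [0,0,0.2,0],
    [0,0,0.1,0],
    [0,0,0,0],
    [0,0,0,0]
  ]
}}

```text
clock: 58.77
eef_pos: [0.6801, 0.13, 0.0721]
tool_rot: [0.029, 0.999, -0.001, -0.019]
ft_force: [-0.3, -0.3, -3.0]
grip_width: 0.0447
grasp_force: 61.6
```

Run:
```python
from h import *
go(.6785,.1297,.0638,176.5);print(bot.get_obs()['ft_force'])
```

```text
units: tx 0.06 ty -0.02 tz 0.27 roll 0.003 now [0.68   0.13   0.0691] psi 176.7 tilt [-2.2 -0.1] j5 0.006 j6 0.24 w 0.045 t 58.8
[-0.34753084 -0.30851388 -3.00126902]
```

{"api": "apply_moves", "payload": {
  "commands": [
    [0.06,0,0.1,0],
    [0,0,0.1,0],
    [0,0,0.1,0],
    [0,0,0,0],
    [0,0,0,0]
  ]
}}

```text
clock: 59.18
eef_pos: [0.6785, 0.1302, 0.0671]
tool_rot: [0.029, 0.999, -0.001, -0.019]
ft_force: [-3.4, 0.5, 6.6]
grip_width: 0.0446
grasp_force: 61.4
```

Run:
```python
from h import *
go(.6785,.1297,.0638,176.5);print(bot.get_obs()['ft_force'])
```

```text
units: tx -0.01 ty -0.02 tz 0.02 roll 0.003 now [0.6783 0.1302 0.0641] psi 176.7 tilt [-2.2 -0.1] j5 0.006 j6 0.24 w 0.045 t 59.2
[-3.42887292  0.54328944  6.55497067]
```

Red is down. I'll release it, rise, head towards the timer and check the scene.

{"api": "apply_moves", "payload": {
  "commands": [
    [0,0,0,0],
    [0,0,0,0],
    [0,0,0,0],
    [0,0,0,0],
    [0,0,0,0]
  ],
  "claw": 0
}}

```text
clock: 59.6
eef_pos: [0.6779, 0.1299, 0.0649]
tool_rot: [0.029, 0.999, -0.001, -0.02]
ft_force: [0.6, -0.8, 0.2]
grip_width: 0.0855
grasp_force: 0.0
```

{"api": "apply_moves", "payload": {
  "commands": [
    [0,0,-0.2,0],
    [0,0,-0.6,0],
    [0,0,-1,0],
    [0,0,-1,0],
    [0,0,-1,0]
  ]
}}

```text
clock: 60.02
eef_pos: [0.6812, 0.1301, 0.143]
tool_rot: [0.029, 0.999, -0.001, -0.02]
ft_force: [1.5, 0.3, -0.4]
grip_width: 0.0852
grasp_force: 0.0
```

{"api": "apply_moves", "payload": {
  "commands": [
    [0,0,-1,0],
    [0,0,-1,0],
    [0.8,-0.5,-0.6,0],
    [0.8,-1,0,0],
    [0.8,-1,0,0]
  ]
}}

```text
clock: 60.43
eef_pos: [0.6329, 0.0833, 0.1978]
tool_rot: [0.028, 0.999, -0.001, -0.018]
ft_force: [-0.4, -0.4, 0.3]
grip_width: 0.0855
grasp_force: 0.0
```

{"api": "apply_moves", "payload": {
  "commands": [
    [0.8,-1,0,0],
    [0.8,-1,0,0],
    [0.8,-1,0,0],
    [0.8,-1,0,0],
    [0.8,-1,0,0]
  ]
}}

```text
clock: 60.85
eef_pos: [0.5462, -0.013, 0.2003]
tool_rot: [0.029, 0.999, -0.001, -0.019]
ft_force: [-0.8, 0.2, 0.2]
grip_width: 0.0853
grasp_force: 0.0
```

{"api": "apply_moves", "payload": {
  "commands": [
    [0.4,-1,0,0],
    [0,-1,0,0],
    [0,-1,0,0],
    [0,-1,0,0],
    [0,-1,0,0]
  ]
}}

```text
clock: 61.27
eef_pos: [0.5332, -0.1126, 0.2011]
tool_rot: [0.029, 0.999, -0.001, -0.019]
ft_force: [-0.2, 0.2, -0.0]
grip_width: 0.0856
grasp_force: 0.0
```

{"api": "apply_moves", "payload": {
  "commands": [
    [0,-1,0,0],
    [0,-1,0,0],
    [0,-1,0,0],
    [0,-1,0,0],
    [0,-1,0,0]
  ]
}}

```text
clock: 61.68
eef_pos: [0.5274, -0.2125, 0.2014]
tool_rot: [0.029, 0.999, -0.002, -0.019]
ft_force: [0.5, -0.0, -0.4]
grip_width: 0.0854
grasp_force: 0.0
```

{"api": "apply_moves", "payload": {
  "commands": [
    [0,-1,0,0],
    [0,-1,0,0],
    [0,-1,0,0],
    [0,-1,0,0],
    [0,-0.5,0,0]
  ]
}}

```text
clock: 62.1
eef_pos: [0.5219, -0.3036, 0.2015]
tool_rot: [0.03, 0.999, -0.002, -0.019]
ft_force: [-0.0, -0.7, -0.1]
grip_width: 0.0855
grasp_force: 0.0
```

Run:
```python
from h import *
go(.5315,-.3435,.1,180)
t0=np.load('top.npz');k=lambda x,y,z:cast(t0,109.7+x/2.8,144.7+y/2.8,z)[:2]
for a,b,z in[((660,150),(659,260),0.004),((754,153),(752,262),.004),((671,66),(668,147),.066)]:
    d=k(*b,z)-k(*a,z);print(np.degrees(np.arctan2(d[1],d[0])))
c=shot('top')
cv2.imwrite('pics/t4.png',cv2.resize(c['image'][145:285,110:390],None,fx=2.8,fy=2.8,interpolation=cv2.INTER_CUBIC))
```

```text
units: tx -0.79 ty -1.94 tz 4.91 roll -0.058 now [ 0.5218 -0.3036  0.1985] psi 176.5 tilt [-2.2 -0.2] j5 -0.022 j6 -0.46 w 0.085 t 62.1
176.57688101972357
175.31131156591906
174.94156105411818
```

View pics/t4.png

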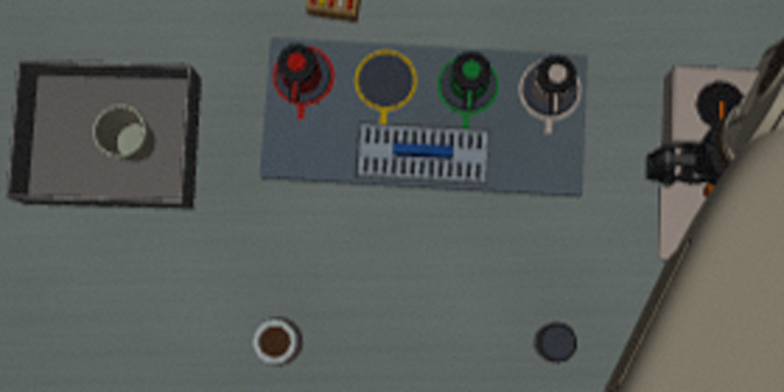

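All three jars stand on their own bays with spouts towards the grille; red (298,63), green (471,70), white (557,74). I'll check the numbers before the timer.

Run:
```python
from h import *
c=np.load('top.npz');k=lambda x,y,z:cast(c,109.7+x/2.8,144.7+y/2.8,z)[:2]
for n,l,s in[('r',(298,63),(301,98)),('g',(471,70),(468,106)),('w',(557,74),(555,110))]:
    a=k(*l,.09);d=k(*s,.087)-a;print(n,a.round(4),np.degrees(np.arctan2(d[1],d[0])).round(1))
lids(dict(c))
```

```text
r [0.6773 0.1283] -175.6
g [ 0.6656 -0.0671] 174.0
w [ 0.6593 -0.164 ] 175.2
r [215.3 166.6] 38 [0.6826 0.1325]
r [220.8 176.1] 75 [0.6511 0.1147]
r [208.7 174.3] 18 [0.6577 0.1536]
g [275.7 179.3] 107 [ 0.6378 -0.06  ]
g [277.9 169.4] 40 [ 0.6698 -0.0677]
g [272.4 176.2] 20 [ 0.6479 -0.0497]
w [308.7 170.7] 24 [ 0.6606 -0.1643]
w [297.6 182. ] 7 [ 0.6249 -0.128 ]
w [312.3 184.7] 6 [ 0.6155 -0.174 ]
w [305.5 189. ] 10 [ 0.6021 -0.1521]
```

{"api": "apply_moves", "payload": {
  "commands": [
    [-0.2,-0.6,0,0],
    [-0.2,-0.7,0,0],
    [-0.2,-0.64,0,0],
    [-0.19,0,0,0],
    [0,0,0,0]
  ]
}}

```text
clock: 62.57
eef_pos: [0.5362, -0.3404, 0.1999]
tool_rot: [0.029, 0.999, -0.001, -0.02]
ft_force: [1.0, 0.3, -0.4]
grip_width: 0.0855
grasp_force: 0.0
```

Run:
```python
from h import *
go(.5315,-.3435,.045,176)
c=shot('wrist','w8.png')
H,S,V=cv2.split(cv2.cvtColor(c['image'],cv2.COLOR_BGR2HSV))
k,l,s,ce=cv2.connectedComponentsWithStats(((H>=4)&(H<18)&(S>150)&(V>100)).astype(np.uint8))
for i in range(1,k):
    if s[i,4]>15:print(ce[i],s[i],wcast(c,*ce[i],.054)[:2])
```

```text
units: tx -0.08 ty -0.15 tz 7.60 roll 0.011 now [ 0.536  -0.3404  0.1969] psi 176.7 tilt [-2.3 -0. ] j5 -0.022 j6 -0.50 w 0.085 t 62.6
[252.17279412 184.50367647] [243 176  19  18 272] [ 0.52922129 -0.34425953]
[250.5 275.5] [249 266   4  20  80] [ 0.6237364  -0.35179226]
```

View pics/w8.png

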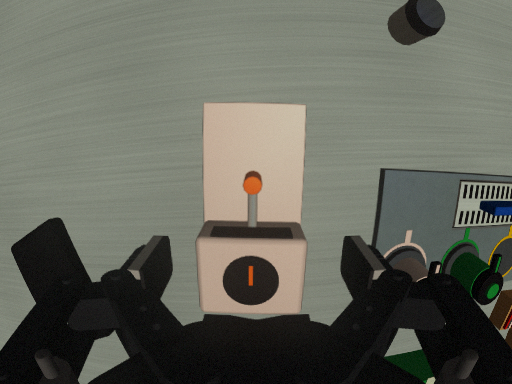

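The top view suggests red's spout is several degrees off, while green and white are good. The knob is at (252,184). I'll check red with the wrist camera before starting the timer.

{"api": "apply_moves", "payload": {
  "commands": [
    [-0.05,0.5,0,0],
    [-0.05,0.9,0,0],
    [-0.05,1,0,0],
    [-0.05,1,0,0],
    [-0.1,1,0,0]
  ]
}}

```text
clock: 63.03
eef_pos: [0.5462, -0.2507, 0.1995]
tool_rot: [0.029, 0.999, -0.001, -0.02]
ft_force: [0.1, 0.6, -0.6]
grip_width: 0.0854
grasp_force: 0.0
```

{"api": "apply_moves", "payload": {
  "commands": [
    [-0.1,1,0,0],
    [-0.1,1,0,0],
    [-0.1,1,0,0],
    [-0.1,1,0,0],
    [-0.1,1,0,0]
  ]
}}

```text
clock: 63.45
eef_pos: [0.5618, -0.1513, 0.1987]
tool_rot: [0.028, 0.999, -0.001, -0.02]
ft_force: [0.4, 0.8, -0.8]
grip_width: 0.0858
grasp_force: 0.0
```

{"api": "apply_moves", "payload": {
  "commands": [
    [-0.1,1,0,0],
    [-0.1,1,0,0],
    [-0.1,1,0,0],
    [-0.1,1,0,0],
    [-0.1,1,0,0]
  ]
}}

```text
clock: 63.87
eef_pos: [0.5773, -0.0522, 0.198]
tool_rot: [0.028, 0.999, -0.001, -0.02]
ft_force: [-0.8, -0.9, -1.0]
grip_width: 0.0854
grasp_force: 0.0
```

{"api": "apply_moves", "payload": {
  "commands": [
    [-0.1,1,0,0],
    [-0.1,1,0,0],
    [-0.1,1,0,0],
    [-0.1,1,0,0],
    [-0.1,1,0,0]
  ]
}}

```text
clock: 64.28
eef_pos: [0.5928, 0.047, 0.1972]
tool_rot: [0.028, 0.999, -0.001, -0.02]
ft_force: [-0.5, 0.3, 0.5]
grip_width: 0.0854
grasp_force: 0.0
```

{"api": "apply_moves", "payload": {
  "commands": [
    [0,1,0,0],
    [0,1,0,0],
    [0,1,0,0],
    [0,0.6,0,0],
    [0,0,0,0]
  ]
}}

```text
clock: 64.7
eef_pos: [0.5971, 0.1198, 0.1967]
tool_rot: [0.027, 0.999, -0.001, -0.02]
ft_force: [-0.0, -0.6, -0.5]
grip_width: 0.0851
grasp_force: 0.0
```

```bash
cat >> h.py <<'E'
def wb(c,lo,hi,mn=60):
    m=cv2.inRange(cv2.cvtColor(c['image'],cv2.COLOR_BGR2HSV),lo,hi)
    k,l,s,ce=cv2.connectedComponentsWithStats(m)
    for i in range(1,k):
        if s[i,4]>=mn:
            r=cv2.minAreaRect(np.argwhere(l==i)[:,::-1].astype(np.float32))
            print(ce[i].round(1),s[i],'rect',np.round(r[1],1),round(r[2],1),[wcast(c,*ce[i],z)[:2].round(4) for z in(.09,.087,.014)])
E
python3 - <<'E'
from h import *
go(.6,.13,.2)
c=shot('wrist','w9.png')
print('red');wb(c,(0,120,60),(8,255,255));print('grn');wb(c,(50,90,40),(85,255,255))
E
```

```text
units: tx -0.11 ty 0.52 tz -0.32 roll 0.000 now [0.597  0.1198 0.1937] psi 176.9 tilt [-2.3 -0. ] j5 0.007 j6 0.25 w 0.085 t 64.7
red
[268.1 246.2] [ 237  209   66   72 1223] rect [66.4 64.9] 50.0 [array([0.6355, 0.1273]), array([0.6368, 0.1274]), array([0.6685, 0.1287])]
[275.7 252.9] [273 243   7  22 131] rect [21.  6.] 90.0 [array([0.6422, 0.1336]), array([0.6436, 0.1337]), array([0.6773, 0.137 ])]
[273.9 288.8] [262 278  24  22 407] rect [21. 23.] 90.0 [array([0.6779, 0.1309]), array([0.6798, 0.131 ]), array([0.7249, 0.1335])]
grn
[110.2 224.2] [ 84 204  52  49 338] rect [54.1 37. ] 18.4 [array([ 0.6112, -0.0122]), array([ 0.6121, -0.014 ]), array([ 0.6361, -0.0569])]
[102.8 250.4] [  81  232   40   45 1012] rect [38.8 32.9] 53.5 [array([ 0.6369, -0.0264]), array([ 0.6382, -0.0283]), array([ 0.6703, -0.0757])]
[ 71.6 243.7] [ 68 234   8  20  85] rect [19.8  4.1] 79.7 [array([ 0.6306, -0.0624]), array([ 0.6318, -0.0648]), array([ 0.6619, -0.1237])]
[ 75.3 270.8] [ 67 266  18  14 118] rect [19.   9.6] 19.4 [array([ 0.6605, -0.0671]), array([ 0.6621, -0.0696]), array([ 0.7016, -0.1299])]
[101.8 358. ] [  77  337   52   47 1247] rect [34.6 56.9] 58.6 [array([ 0.781, -0.074]), array([ 0.7842, -0.0765]), array([ 0.8619, -0.139 ])]
```

Red and green both read about 175.3°, in line with the marks. Back to the slide.

{"api": "apply_moves", "payload": {
  "commands": [
    [0,-0.5,0,0],
    [0.05,-1,0,0],
    [0.05,-1,0,0],
    [0.05,-1,0,0],
    [0.1,-1,0,0]
  ]
}}

```text
clock: 65.17
eef_pos: [0.5872, 0.0237, 0.1972]
tool_rot: [0.03, 0.999, -0.002, -0.02]
ft_force: [0.2, -0.5, 0.5]
grip_width: 0.0853
grasp_force: 0.0
```

{"api": "apply_moves", "payload": {
  "commands": [
    [0.1,-1,0,0],
    [0.1,-1,0,0],
    [0.1,-1,0,0],
    [0.1,-1,0,0],
    [0.1,-1,0,0]
  ]
}}

```text
clock: 65.58
eef_pos: [0.5709, -0.0758, 0.1981]
tool_rot: [0.03, 0.999, -0.002, -0.02]
ft_force: [0.6, -0.3, -0.4]
grip_width: 0.0854
grasp_force: 0.0
```

{"api": "apply_moves", "payload": {
  "commands": [
    [0.1,-1,0,0],
    [0.1,-1,0,0],
    [0.1,-1,0,0],
    [0.1,-1,0,0],
    [0.1,-1,0,0]
  ]
}}

```text
clock: 66.0
eef_pos: [0.5547, -0.1748, 0.1989]
tool_rot: [0.03, 0.999, -0.002, -0.02]
ft_force: [0.1, -0.1, 0.8]
grip_width: 0.0857
grasp_force: 0.0
```

{"api": "apply_moves", "payload": {
  "commands": [
    [0.1,-1,0,0],
    [0.1,-1,0,0],
    [0.1,-1,0,0],
    [0.1,-1,0,0],
    [0.1,-1,0,0]
  ]
}}

```text
clock: 66.42
eef_pos: [0.5386, -0.2739, 0.1996]
tool_rot: [0.03, 0.999, -0.001, -0.02]
ft_force: [0.2, 0.0, 0.6]
grip_width: 0.0855
grasp_force: 0.0
```

{"api": "apply_moves", "payload": {
  "commands": [
    [0,-1,0,0],
    [0,-1,0,0],
    [0,-1,0,0],
    [0,-0.6,0,0],
    [0,0,0,0]
  ]
}}

```text
clock: 66.83
eef_pos: [0.5345, -0.3467, 0.1995]
tool_rot: [0.032, 0.999, -0.002, -0.02]
ft_force: [0.1, -0.1, 0.4]
grip_width: 0.0854
grasp_force: 0.0
```

Run:
```python
from h import *
go(.531,-.3438,.045,176)
```

```text
units: tx -0.13 ty 0.17 tz 7.58 roll 0.006 now [ 0.5343 -0.3467  0.1965] psi 176.4 tilt [-2.3 -0.1] j5 -0.024 j6 -0.50 w 0.085 t 66.8
```

{"api": "apply_moves", "payload": {
  "commands": [
    [-0.1,0.15,0.5,0.006],
    [0,0,0.9,0],
    [0,0,0.9,0],
    [0,0,0.9,0],
    [0,0,0.9,0]
  ]
}}

```text
clock: 67.25
eef_pos: [0.5349, -0.3383, 0.1163]
tool_rot: [0.031, 0.999, -0.001, -0.021]
ft_force: [0.1, 0.3, 0.2]
grip_width: 0.0852
grasp_force: 0.0
```

{"api": "apply_moves", "payload": {
  "commands": [
    [0,0,0.9,0],
    [0,0,0.9,0],
    [0,0,0.8,0],
    [0,0,0.5,0],
    [0,0,0.3,0]
  ]
}}

```text
clock: 67.67
eef_pos: [0.5314, -0.3383, 0.0476]
tool_rot: [0.032, 0.999, -0.0, -0.022]
ft_force: [0.5, 0.0, 0.4]
grip_width: 0.0856
grasp_force: 0.0
```

{"api": "apply_moves", "payload": {
  "commands": [
    [0,0,0,0],
    [0,0,0,0],
    [0,0,0,0],
    [0,0,0,0],
    [0,0,0,0]
  ],
  "claw": 1
}}

```text
clock: 68.08
eef_pos: [0.5331, -0.3407, 0.0509]
tool_rot: [0.032, 0.999, -0.002, -0.019]
ft_force: [0.1, -0.3, -0.1]
grip_width: 0.0253
grasp_force: 0.4
```

{"api": "apply_moves", "payload": {
  "commands": [
    [0,0,0,0],
    [0,0,0,0],
    [0,0,0,0],
    [0,0,0,0],
    [0,0,0,0]
  ]
}}

```text
clock: 68.5
eef_pos: [0.5329, -0.3443, 0.0515]
tool_rot: [0.033, 0.999, -0.005, -0.019]
ft_force: [-1.1, -8.2, 0.9]
grip_width: 0.016
grasp_force: 58.5
```

Run:
```python
from h import *
go(.531,-.3438,.045,176);print(bot.get_obs()['ft_force'],bot.get_obs()['grasp_force'])
```

```text
units: tx 0.08 ty 0.02 tz 0.18 roll 0.003 now [ 0.5328 -0.3443  0.0485] psi 176.2 tilt [-2.2 -0.5] j5 -0.028 j6 -0.49 w 0.016 t 68.5
[-1.10025546 -8.23225277  0.93824878] 58.477869629859924
```

{"api": "apply_moves", "payload": {
  "commands": [
    [0.2,0,0,0],
    [0.4,0,0,0],
    [0.5,0,0,0],
    [0.5,0,0,0],
    [0.4,0,0,0]
  ]
}}

```text
clock: 68.92
eef_pos: [0.4954, -0.3414, 0.0517]
tool_rot: [0.033, 0.999, -0.005, -0.016]
ft_force: [9.5, -9.8, -12.8]
grip_width: 0.0162
grasp_force: 58.7
```

{"api": "apply_moves", "payload": {
  "commands": [
    [0.15,0,0,0],
    [0.1,0,0,0],
    [0.05,0,0,0],
    [0,0,0,0],
    [0,0,0,0]
  ]
}}

```text
clock: 69.33
eef_pos: [0.4928, -0.3412, 0.0517]
tool_rot: [0.032, 0.999, -0.005, -0.014]
ft_force: [15.6, -10.9, -16.5]
grip_width: 0.0157
grasp_force: 59.0
```

The slide moved 40 mm and the force is 15 N, above the spring's 9 N, so it is at the stop. I'll hold, then let go.

{"api": "apply_moves", "payload": {
  "commands": [
    [0,0,0,0],
    [0,0,0,0],
    [0,0,0,0],
    [0,0,0,0],
    [0,0,0,0]
  ]
}}

```text
clock: 69.75
eef_pos: [0.4927, -0.3411, 0.0517]
tool_rot: [0.032, 0.999, -0.005, -0.014]
ft_force: [14.3, -9.0, -16.2]
grip_width: 0.016
grasp_force: 59.0
```

{"api": "apply_moves", "payload": {
  "commands": [
    [0,0,0,0],
    [0,0,0,0],
    [0,0,0,0],
    [0,0,0,0],
    [0,0,0,0]
  ]
}}

```text
clock: 70.17
eef_pos: [0.4928, -0.3411, 0.0517]
tool_rot: [0.032, 0.999, -0.005, -0.014]
ft_force: [15.3, -9.1, -17.0]
grip_width: 0.0163
grasp_force: 59.0
```

{"api": "apply_moves", "payload": {
  "commands": [
    [0,0,0,0],
    [0,0,0,0],
    [0,0,0,0],
    [0,0,0,0],
    [0,0,0,0]
  ],
  "claw": 0
}}

```text
clock: 70.58
eef_pos: [0.4863, -0.3371, 0.0518]
tool_rot: [0.032, 0.999, -0.001, -0.02]
ft_force: [0.6, -0.2, -0.1]
grip_width: 0.0754
grasp_force: 0.0
```

{"api": "apply_moves", "payload": {
  "commands": [
    [0,0,0,0],
    [0,0,0,0],
    [0,0,-0.3,0],
    [0,0,-0.6,0],
    [0,0,-1,0]
  ]
}}

```text
clock: 71.0
eef_pos: [0.4867, -0.3363, 0.0883]
tool_rot: [0.032, 0.999, -0.0, -0.022]
ft_force: [0.3, 0.3, -0.0]
grip_width: 0.0857
grasp_force: 0.0
```

{"api": "apply_moves", "payload": {
  "commands": [
    [0,0,-1,0],
    [0,0,-1,0],
    [0,0,-1,0],
    [0.3,-0.3,-1,0],
    [1,-0.6,-1,0]
  ]
}}

```text
clock: 71.42
eef_pos: [0.4669, -0.3526, 0.1919]
tool_rot: [0.03, 0.999, -0.001, -0.019]
ft_force: [-0.3, -0.2, -0.2]
grip_width: 0.0853
grasp_force: 0.0
```

{"api": "apply_moves", "payload": {
  "commands": [
    [1,-1,0,0],
    [1,-1,0,0],
    [1,-1,0,0],
    [1,-1,0,0],
    [0.5,-1,0,0]
  ]
}}

```text
clock: 71.83
eef_pos: [0.3666, -0.448, 0.1956]
tool_rot: [0.033, 0.999, -0.001, -0.02]
ft_force: [0.5, 0.3, -0.2]
grip_width: 0.0853
grasp_force: 0.0
```

Run:
```python
from h import *
go(.5,-.4,.2)
c=shot('top','t5.png');lids(c)
H,S,V=cv2.split(cv2.cvtColor(c['image'],cv2.COLOR_BGR2HSV))
k,l,s,ce=cv2.connectedComponentsWithStats(((H>=8)&(H<18)&(S>120)&(V>100)).astype(np.uint8))
for i in range(1,k):
    if s[i,4]>5 and 340<ce[i][0]<390:print('or',ce[i],s[i],cast(c,*ce[i],.054)[:2])
k,l,s,ce=cv2.connectedComponentsWithStats(((H>100)&(H<125)&(S>150)&(V>80)).astype(np.uint8))
for i in range(1,k):
    if s[i,4]>30 and 150<ce[i][1]<260:print('bl',ce[i],s[i],cast(c,*ce[i],.048)[:2])
```

```text
units: tx -6.48 ty 2.83 tz -0.65 roll 0.000 now [ 0.3665 -0.448   0.1926] psi 176.2 tilt [-2.3 -0.1] j5 -0.032 j6 -0.80 w 0.085 t 71.8
r [215.3 166.6] 38 [0.6826 0.1325]
r [220.8 176.3] 74 [0.6506 0.115 ]
r [208.8 174.6] 19 [0.6567 0.1532]
g [275.8 179.5] 107 [ 0.6371 -0.0603]
g [277.9 169.5] 41 [ 0.6696 -0.0679]
g [272.4 175.7] 23 [ 0.6494 -0.0497]
g [280.8 177.5] 6 [ 0.6432 -0.0765]
w [308.7 170.7] 24 [ 0.6606 -0.1643]
w [298.  182.4] 8 [ 0.6237 -0.1293]
w [312.7 184.3] 7 [ 0.6167 -0.1753]
w [305.5 189. ] 10 [ 0.6021 -0.1521]
or [367. 184.] [367 181   1   7   7] [ 0.62154442 -0.35472322]
or [365.66666667 211.875     ] [363 210   6   5  24] [ 0.53113834 -0.34512056]
bl [260.6875   197.796875] [250 196  22   5  64] [ 0.5834503  -0.01128368]
```

```bash
python3 -c "
from h import *
print(bot.job_done())"
```

```text
the job is handed in; nothing more can be done
None
```

The job is handed in, with no verdict shown: cup in the tub, grille flat, red, green and white jars (no yellow found) on their bays within about 4 mm with spouts along the marks, and the timer slide pulled to its stop, held over 0.5 s and back home.

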